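# Bring the watch out from under the screwdrivers

## Robot

A 6-joint arm with a two-finger parallel gripper is mounted at the origin on the work surface. World frame = base frame: x ahead of the robot, y to its left, z up, the work surface at z = 0. Lengths are in m, angles in rad, forces in N, time in s.
With the tool pointing down it reaches from about 0.325 to 0.85 m from the base axis. Payload 4.4 kg.
Tool frame: the origin (TCP) lies on the centre line of the jaws, within the pads' length; the fingertips stand 17 mm ahead of it and the grasp point (between the pads) lies 2 mm behind it; z points along the fingers, y is the line along which they close (so a half turn about z gives the same grasp; the last joint's range is limited). The gripper opens to 94 mm and grips with 3 to 60 N. Pads are 16 mm wide; open, the fingers measure 119 mm over their backs; the gripper's body (75 mm by 177 mm) begins 78 mm behind the grasp point.
Start: joints at [1.014, 0.207, 1.542, -0, 1.393, -0.15], TCP at [0.227, 0.528, 0.222] pointing down, gripper open.
Joint ranges: [-2.73, 2.73], [-0.86, 2.22], [0.23, 2.46], [-1.11, 4.25], [0.08, 2.63], [-2.82, 2.82]. Speed limits (rad/s): [2.79, 2.79, 3.14, 3.14, 3.14, 3.14].

## Interface

Orientations are given as a unit quaternion [x, y, z, w].
In Python, from cell import bot gives the robot as it stands.
- The arm moves only by the tool jog_arm, never from a script. Its arguments are lists of equal length, an entry for each row: "linear": the shift along the world's x, y, z in cm, a list of three; "twist": the turn, a rotation vector about the world's x, y, z in degrees, a list of three; "gripper": the opening, from 0 (shut) to 1 (fully open). A call has 1 to 20 rows; each row shifts and turns the commanded pose from where the row before left it; what a row does not reach is not made up. A row lasts 1/12 s, in which the tool goes at most 41.7 mm and 7.16 degrees, less where a joint would pass 70% of its speed; a pose out of reach is approached as far as the arm can. A call with a gripper value outside its range is refused whole. The fingers move at their own pace and stop on an object; "newtons" is the grip in N (left out, the last holds). Time passes only in rows, so rows that do not move let the fingers close. It gives the time, the measured TCP pose, the force, the opening and the grip force at its end, in the units of the state.
- bot.sense(): the state, without advancing time (a new reading comes with each control period).
- bot.read_camera(name): name is "scene" or "top" or "wrist"; returns a dict with "image" (400x640x3 uint8, blue, green, red), "range_z" (400x640 float32, m along the optical axis (not along the pixel's ray), 0 where there is no reading), "camera_matrix" (3x3 intrinsics, pixels), "T" (4x4, takes a point from camera to world coordinates). Camera axes: x right, y down, z forward; pixel columns grow to the right and rows downward; lengths in m; the calibration is good to about 2 mm. The wrist camera is an equidistant fisheye: a pixel r from the principal point sees the ray r / f radians off the axis. A picture is of the moment at which its call begins.
- bot.sign_off(): hands the job in; it is judged then, once.
The state is a dict: "time_s": time; "qpos": joint angles; "dq": joint speeds; "joint_torque": joint torques, N m; "position": TCP position; "orientation": TCP orientation; "contact_force": force on the tool from outside, world axes, zero at the start; "wrist_torque": the same for the moment, N m; "gripper_width": finger opening in m; "finger_force": force on a finger pad.
Only numpy, scipy, OpenCV 4.12 (cv2) and the standard library are available. Lean on these libraries where they do the work, as an engineer would, in place of code of your own. Each camera call takes 0.05 s, during which the arm holds its last target. There are 200 camera calls.

## Task

The blue watch holder with the watch in it sits in the well of the wooden tool rack, under three screwdrivers. Lay all three screwdrivers in the grooves of the low grey aluminium rest, one to a groove, then take the holder out and, keeping it level, set it gently (do not drop it) inside the outline in the middle of the green mat, lengthwise like the outline. Then lay each screwdriver back in the very rack groove it came from, as it lay before and the same way round, and do not disturb the parts tin, the dish or the tweezers.

Things in the scene. Friction and masses are not known exactly. Their poses are not given: they have to be found in the camera images.
- driver_black: Screwdriver with black handle, 180 mm, 45 g. Origin on its axis near the balance point, 60 mm from the tail; x axis towards the blade (y, z turn as it rolls). Handle: cylinder 13 mm thick, x = -60 to +48 mm; steel shank 5 mm thick, on to the tip at x = +120 mm. Starts in any one of tool_rack's three grooves, blade towards the rack's +x
- driver_red: Screwdriver with red handle, 180 mm, 45 g. Origin on its axis near the balance point, 60 mm from the tail; x axis towards the blade (y, z turn as it rolls). Handle: cylinder 13 mm thick, x = -60 to +48 mm; steel shank 5 mm thick, on to the tip at x = +120 mm. Starts in any one of tool_rack's three grooves, blade towards the rack's +x
- driver_yellow: Screwdriver with yellow handle, 180 mm, 45 g. Origin on its axis near the balance point, 60 mm from the tail; x axis towards the blade (y, z turn as it rolls). Handle: cylinder 13 mm thick, x = -60 to +48 mm; steel shank 5 mm thick, on to the tip at x = +120 mm. Starts in any one of tool_rack's three grooves, blade towards the rack's +x
- watch_holder: Blue plastic watch holder, steel watch clamped on top between four pegs, 140 g. Origin: centre of underside, z up; 54 mm wide along x (flat upright sides, grip here), 104 mm long along y (grey screw knob at +y). Body 28 mm high, pegs to 32 mm. Starts on tool_rack's floor, long side along the rack's y, under all three screwdrivers. Either way round will do on the mat
- tool_rack: Fixed wooden rack, 164 (x) by 140 mm (y). Origin: centre of underside, z up. Floor 4 mm thick. Rails 8 mm thick at x = -74 (61 mm high, 90-degree V-grooves 20 mm wide, 10 deep) and x = +74 (64 high, grooves 16 wide, 8 deep); grooves at y = -46, 0, +46. Lips 14 high at y = -68, +68. A screwdriver lies level along x, handle in the -x rail, shank in the +x rail, axis 60 mm up, its origin near x = -30
- side_rest: Fixed low dark grey aluminium rest, 72 (x) by 138 mm (y), empty at the start. Origin: centre of underside, z up. Base 4 mm thick; rails 8 mm thick, 33 mm high at x = -28 and +28, each with 90-degree V-grooves 10 mm deep, 20 mm wide, at y = -46, 0, +46. A screwdriver lies along x, handle in both rails, its origin over x = 0, axis 32 mm up; any groove, either way round
- bench_mat: Fixed green mat, 120 mm (x) by 170 mm (y), 3 mm thick, with a white printed outline 65 mm (x) by 115 mm (y) round its centre. Origin at the centre of its underside, z up. The holder goes in the outline with its long side along y
- parts_tin: Bystander: round aluminium parts tin with twist cap, 63 mm across, 26 mm high, loose. Origin at the centre of its underside
- ceramic_dish: Bystander: white ceramic dish, 90 mm across, 22 mm high, loose. Origin at the centre of its underside
- tweezers: Bystander: steel tweezers lying flat on their side, about 130 mm long along their y, 8 mm high, loose. Origin near mid-length on the bench

How it is judged:
By the outcome, as a careful person would: the job done as asked, in the order asked, and still so for the second after the job is handed in, with the robot touching nothing.
It also fails if it takes over 138 s, if anything falls off the work surface, if the arm or the gripper's body presses on something with over 40 N, if the wrist force passes 120 N, or if a joint passes its speed limit or range.

## Working session

There is one attempt and no reset: what is moved stays moved. The work goes in short steps, Python scripts to look and compute and a tool call to move; the robot and the scene stay as the last step left them, time stands still between calls to the robot, and variables do not carry over. Pictures are saved under pics/ and viewed, at most 14 in all, crops included, and the job is handed in when it is done.

Besides the shell and the picture viewer there is one more tool, called after "Request:" in YAML: its name, and indented under it one key for each argument. jog_arm: Moves the arm, as the interface text tells. Its arguments: {"type":"object","properties":{"linear":{"type":"array","items":{"type":"array","items":{"type":"number"}}},"twist":{"type":"array","items":{"type":"array","items":{"type":"number"}}},"gripper":{"type":"array","items":{"type":"number"}},"newtons":{"type":"number"}},"required":["linear","twist","gripper"]}

```bash
ls; mkdir -p pics; cat > h.py <<'E'
import numpy as np, cv2
from cell import bot
def cam(n):
    c=bot.read_camera(n); c['image']=np.ascontiguousarray(c['image']); return c
def ray(c,u,v,z):
    K=c['camera_matrix'];T=c['T']
    d=T[:3,:3]@np.array([(u-K[0,2])/K[0,0],(v-K[1,2])/K[1,1],1]);o=T[:3,3]
    return o+d*(z-o[2])/d[2]
def pts(c):
    K=c['camera_matrix'];T=c['T'];r=c['range_z']
    v,u=np.mgrid[:r.shape[0],:r.shape[1]]
    p=np.stack([(u-K[0,2])/K[0,0]*r,(v-K[1,2])/K[1,1]*r,r],-1)
    return p@T[:3,:3].T+T[:3,3]
E
python3 - <<'E'
from h import *
for n in ['top','scene']:
    c=cam(n); cv2.imwrite(f'pics/{n}0.png',c['image']); print(n,c['camera_matrix'].round(1).tolist(),c['T'].round(3).tolist())
print(bot.sense())
E
```

```text
pics
top [[475.1, 0.0, 317.9], [0.0, 475.1, 201.4], [0.0, 0.0, 1.0]] [[-0.015, -0.995, 0.103, 0.498], [-1.0, 0.017, 0.013, -0.036], [-0.014, -0.103, -0.995, 1.207], [0.0, 0.0, 0.0, 1.0]]
scene [[425.6, 0.0, 319.1], [0.0, 425.6, 199.2], [0.0, 0.0, 1.0]] [[0.754, 0.438, -0.49, 1.097], [0.657, -0.478, 0.583, -0.579], [0.021, -0.761, -0.648, 0.663], [0.0, 0.0, 0.0, 1.0]]
{'time_s': 0.1, 'qpos': array([ 1.01450675e+00,  2.07353403e-01,  1.54278240e+00, -1.33210180e-05,
        1.39350894e+00, -1.50527210e-01]), 'dq': array([-0.00144149, -0.00328614, -0.00129008,  0.0006229 ,  0.00038802,
       -0.00132852]), 'joint_torque': array([-2.70316214e-04, -3.71865249e+01, -2.82293022e+01,  6.99448376e-02,
        3.11233022e-02, -2.67410030e-05]), 'position': array([0.22662466, 0.52770732, 0.22140993]), 'orientation': array([ 2.01490989e-01,  9.79489831e-01, -9.64899188e-04, -3.48960633e-04]), 'contact_force': array([-1.12134737,  0.45231393, -0.03499224]), 'wrist_torque': array([-0.0187791 ,  0.01060559,  0.00445414]), 'finger_force': 0.0, 'gripper_width': 0.09397964858999638}
```

View pics/top0.png

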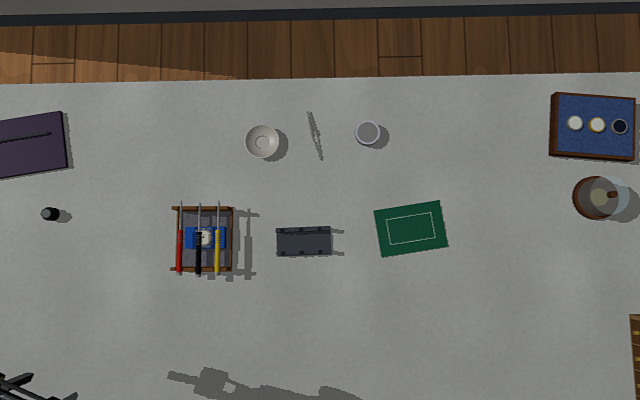

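View pics/scene0.png

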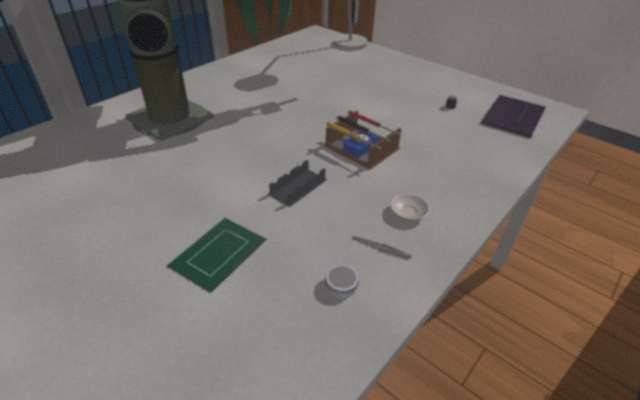

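The top view shows the rack at about (205,240) with red, black and yellow drivers at u≈180, 198 and 217, blades up (world +x). The rest is at (304,241), the mat at (411,229), and the dish, tweezers and tin are along v≈135, well away from the work.

```bash
cat >> h.py <<'E'
def line(p):
    vx,vy,x,y=cv2.fitLine(p[:,:2].astype(np.float32),cv2.DIST_HUBER,0,.01,.01).ravel()
    if vx<0: vx,vy=-vx,-vy
    d=np.array([vx,vy]);m=np.array([x,y]);t=(p[:,:2]-m)@d
    return m+d*np.percentile(t,1),m+d*np.percentile(t,99),np.degrees(np.arctan2(vy,vx))
def masks(c):
    h=cv2.cvtColor(c['image'],cv2.COLOR_BGR2HSV);R=lambda a,b:cv2.inRange(h,a,b)
    return dict(red=R((0,150,90),(8,255,255))|R((172,150,90),(180,255,255)),yellow=R((20,150,110),(35,255,255)),
      green=R((60,90,40),(90,255,255)),blue=R((100,130,60),(125,255,255)),black=R((0,0,0),(180,120,40)))
E
python3 - <<'E'
from h import *
c=cam('top');P=pts(c);m=masks(c);im=c['image']
def box(mask,z,roi=None):
    if roi: 
        k=np.zeros_like(mask);a,b,cc,d=roi;k[b:d,a:cc]=mask[b:d,a:cc];mask=k
    ct=max(cv2.findContours(mask,0,2)[0],key=cv2.contourArea)
    w=np.array([ray(c,u,v,z)[:2] for u,v in ct[:,0]],np.float32);r=cv2.minAreaRect(w);
    return np.round(r[0],4),np.round(r[1],4),r[2]
for n in ['red','yellow','black']:
    v,u=np.nonzero(m[n]); s=(u>165)&(u<240)&(v>200)&(v<285);u,v=u[s],v[s]
    w=np.array([ray(c,a,b,.0605) for a,b in zip(u,v)]);print(n,len(u),line(w), np.median(P[v,u,2]))
print('green',box(m['green'],.003))
h=cv2.cvtColor(im,cv2.COLOR_BGR2HSV)
wh=cv2.inRange(h,(0,0,0),(180,255,255))
outl=((P[...,2]>-.05)&(h[...,2]>110)).astype(np.uint8)*255
print('outline',box(outl,.003,(383,208,441,248)))
d=((P[...,2]>.022)&(P[...,2]<.05)).astype(np.uint8)*255
print('rest hi',box(d,.033,(270,220,340,262)))
dk=cv2.inRange(h,(0,0,0),(180,255,100)); print('rest dark',box(dk,.02,(265,215,333,262)))
print('blue',box(m['blue'],.03,(165,200,250,280)))
d=((P[...,2]>.045)&(P[...,2]<.1)).astype(np.uint8)*255
print('rack hi',box(d,.062,(160,195,250,285)), 'bench z',np.median(P[300:330,200:400,2]))
E
```

```text
red 150 (array([0.454127  , 0.31767421]), array([0.55245304, 0.31716177]), np.float32(-0.29860517)) 0.06540153957012407
yellow 131 (array([0.45277532, 0.2258426 ]), array([0.5509665 , 0.22340892]), np.float32(-1.4197924)) 0.06588959527963922
black 169 (array([0.44866762, 0.27036585]), array([0.56377064, 0.2672198 ]), np.float32(-1.5656438)) 0.06507552279638373
green (array([ 0.5507, -0.253 ]), array([0.1189, 0.1686]), 8.203367233276367)
outline (array([ 0.5184, -0.2526]), array([0.0039, 0.1044]), 6.996192455291748)
rest hi (array([0.5508, 0.0192]), array([0.0084, 0.1338]), 1.4760370254516602)
rest dark (array([0.5203, 0.0153]), array([0.0762, 0.1426]), 1.4747614860534668)
blue (array([0.5349, 0.2957]), array([0.0301, 0.052 ]), 89.12696838378906)
rack hi (array([0.5319, 0.2673]), array([0.1391, 0.1807]), 89.27798461914062) bench z -0.0003656937959681805
```

Request:
jog_arm:
  linear:
    - [2,-1.9,0]
    - [2,-1.9,0]
    - [2,-1.9,0]
    - [2,-1.9,0]
    - [2,-1.9,0]
    - [2,-1.9,0]
    - [2,-1.9,0]
    - [2,-1.9,0]
    - [2,-1.9,0]
    - [2,-1.9,0]
    - [2,-1.9,0]
    - [2,-1.8,0]
    - [2,-1.8,0]
    - [2,-1.6,0]
    - [0.4,0,0]
    - [0,0,0]
    - [0,0,0]
    - [0,0,0]
  twist:
    - [0,0,1.6]
    - [0,0,1.6]
    - [0,0,1.6]
    - [0,0,1.6]
    - [0,0,1.6]
    - [0,0,1.6]
    - [0,0,1.6]
    - [0,0,1.6]
    - [0,0,1.6]
    - [0,0,1.6]
    - [0,0,1.6]
    - [0,0,1.6]
    - [0,0,1.6]
    - [0,0,1.6]
    - [0,0,0]
    - [0,0,0]
    - [0,0,0]
    - [0,0,0]
  gripper: [0.32,0.32,0.32,0.32,0.32,0.32,0.32,0.32,0.32,0.32,0.32,0.32,0.32,0.32,0.32,0.32,0.32,0.32]

```text
time_s: 1.65
position: [0.5099, 0.2681, 0.2222]
orientation: [0.007, 1.0, 0.0, -0.001]
contact_force: [-0.7, 0.1, 0.4]
gripper_width: 0.0302
finger_force: 0.0
```

```bash
python3 - <<'E'
from h import *
c=cam('wrist');cv2.imwrite('pics/w1.png',c['image']);print(c['camera_matrix'].round(1).tolist(),c['T'].round(4).tolist())
s=bot.sense();print(s['position'],s['orientation'])
E
```

```text
[[309.7, 0.0, 318.0], [0.0, 309.7, 200.0], [0.0, 0.0, 1.0]] [[0.0135, 0.9604, 0.2783, 0.4276], [0.9999, -0.0131, -0.0034, 0.2684], [0.0004, 0.2783, -0.9605, 0.3849], [0.0, 0.0, 0.0, 1.0]]
[0.50985713 0.26821044 0.22226423] [ 6.71645155e-03  9.99977360e-01  4.16984260e-05 -4.08869132e-04]
```

View pics/w1.png

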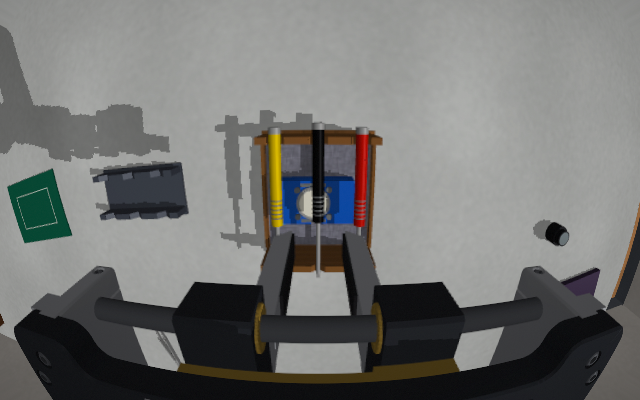

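The wrist view shows handles at u≈275 (yellow), 318 (black) and 361 (red), tails at v≈125. The blue holder lies below them with its centre near (317,203), and the rest is at upper left, centred near (143,190).

```bash
cat >> h.py <<'E'
def fray(c,u,v,z):
    u=np.asarray(u,float);v=np.asarray(v,float)
    K=c['camera_matrix'];T=c['T'];x=(u-K[0,2])/K[0,0];y=(v-K[1,2])/K[1,1];r=np.hypot(x,y)+1e-12
    d=np.stack([np.sin(r)*x/r,np.sin(r)*y/r,np.cos(r)],-1)@T[:3,:3].T;o=T[:3,3]
    return o+d*((z-o[2])/d[...,2])[...,None]
E
python3 - <<'E'
from h import *
c=cam('wrist');m=masks(c)
for n,(a,b) in dict(yellow=(262,290),black=(305,332),red=(348,376)).items():
    v,u=np.nonzero(m[n]);s=(u>a)&(u<b)&(v>110)&(v<235);u,v=u[s],v[s]
    mid=np.array([[u[v==k].min()/2+u[v==k].max()/2,k,np.ptp(u[v==k])+1] for k in np.unique(v)]); 
    w=fray(c,mid[:,0],mid[:,1],.062)
    print(n,v.min(),v.max(),np.median(mid[:,2]),[np.round(x,4) for x in line(w)])
# gray tail caps: handle extents by hand
print('tail ends',fray(c,[275,318,361],[127.5,123,127],.062).round(4))
g=cv2.cvtColor(c['image'],cv2.COLOR_BGR2GRAY)
for u in (275,318,361): print(u,g[115:140,u].tolist())
v,u=np.nonzero(m['blue']);w=fray(c,u,v,.032);s=(abs(w[:,0]-.54)<.1)&(abs(w[:,1]-.27)<.09);print('blue',cv2.minAreaRect(w[s,:2].astype(np.float32)))
E
```

```text
yellow 134 226 11.0 [array([0.4499, 0.2231]), array([0.5499, 0.2211]), np.float32(-1.1103)]
black 130 222 11.0 [array([0.4467, 0.2684]), array([0.5456, 0.266 ]), np.float32(-1.3433)]
red 135 226 10.0 [array([0.452, 0.315]), array([0.5512, 0.3134]), np.float32(-0.9552)]
tail ends [[0.4421 0.2236 0.062 ]
 [0.4384 0.2684 0.062 ]
 [0.4427 0.3131 0.062 ]]
275 [116, 116, 139, 162, 162, 163, 163, 119, 110, 110, 109, 104, 110, 151, 153, 152, 152, 152, 154, 162, 168, 166, 167, 167, 168]
318 [164, 164, 164, 164, 164, 165, 154, 131, 116, 129, 130, 130, 130, 130, 106, 10, 10, 8, 10, 10, 10, 9, 11, 11, 12]
361 [164, 162, 162, 162, 163, 162, 163, 163, 164, 164, 163, 148, 112, 114, 114, 114, 115, 115, 109, 92, 49, 50, 47, 48, 49]
blue ((0.5305688977241516, 0.26693058013916016), (0.08597885072231293, 0.05957092344760895), 89.23930358886719)
```

Request:
jog_arm:
  linear:
    - [-0.2,-1.1,0]
    - [-0.2,-1.2,0]
    - [-0.2,-1.2,0]
    - [-0.2,-1.1,-1]
    - [0,0,-2]
    - [0,0,-2.5]
    - [0,0,-2.5]
    - [0,0,-2.5]
    - [0,0,-2]
    - [0,0,-1.5]
    - [0,0,-1]
    - [0,0,-0.6]
    - [0,0,-0.4]
    - [0,0,0]
  twist:
    - [0,0,-0.3]
    - [0,0,0]
    - [0,0,0]
    - [0,0,0]
    - [0,0,0]
    - [0,0,0]
    - [0,0,0]
    - [0,0,0]
    - [0,0,0]
    - [0,0,0]
    - [0,0,0]
    - [0,0,0]
    - [0,0,0]
    - [0,0,0]
  gripper: [0.32,0.32,0.32,0.32,0.32,0.32,0.32,0.32,0.32,0.32,0.32,0.32,0.32,0.32]
  newtons: 12

```text
time_s: 2.92
position: [0.503, 0.2209, 0.0624]
orientation: [0.01, 1.0, -0.0, -0.0]
contact_force: [-0.2, 0.3, 0.1]
gripper_width: 0.0301
finger_force: 0.0
```

```bash
python3 - <<'E'
from h import *
c=cam('wrist');cv2.imwrite('pics/w2.png',c['image'][60:360,150:500])
s=bot.sense();print(s['position'],s['orientation'],s['contact_force'])
m=masks(c)['yellow']
cs=[k for k in cv2.findContours(m,0,2)[0] if cv2.contourArea(k)>50]
for k in cs: print(cv2.boundingRect(k))
E
```

```text
[0.5033895  0.2211741  0.06294582] [1.01235207e-02 9.99948682e-01 7.42418592e-05 3.77823288e-04] [0.38720757 0.11337757 0.90820022]
(255, 309, 6, 42)
(311, 305, 19, 8)
(311, 299, 19, 7)
(311, 293, 19, 7)
(311, 286, 19, 7)
(309, 166, 23, 120)
```

View pics/w2.png

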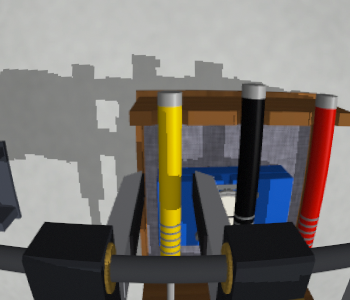

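The handle (crop u≈170) sits centred between the fingers (inner edges about 143 and 195), so I close and lift.

Request:
jog_arm:
  linear:
    - [0,0,0]
    - [0,0,0]
    - [0,0,0]
    - [0,0,0]
    - [0,0,0]
    - [0,0,0]
  twist:
    - [0,0,0]
    - [0,0,0]
    - [0,0,0]
    - [0,0,0]
    - [0,0,0]
    - [0,0,0]
  gripper: [0,0,0,0,0,0]
  newtons: 12

```text
time_s: 3.47
position: [0.5037, 0.2219, 0.0633]
orientation: [0.01, 1.0, 0.001, 0.001]
contact_force: [0.9, 1.9, 2.2]
gripper_width: 0.0124
finger_force: 12.0
```

Request:
jog_arm:
  linear:
    - [0,0,0.3]
    - [0,0,0.7]
    - [0,0,1.2]
    - [0,0,1.8]
    - [0,0,2]
    - [0,0,2]
    - [0,-1,1]
    - [0.1,-2,0]
    - [0.2,-2.5,0]
    - [0.2,-2.5,0]
    - [0.2,-2.5,0]
    - [0.2,-2.5,0]
    - [0.2,-2.5,0]
    - [0.2,-2.5,0]
    - [0.2,-2,0]
    - [0.2,-1.5,0]
    - [0,-0.5,0]
    - [0,0,0]
    - [0,0,0]
  twist:
    - [0,0,0]
    - [0,0,0]
    - [0,0,0]
    - [0,0,0]
    - [0,0,0]
    - [0,0,0]
    - [0,0,0.3]
    - [0,0,0.3]
    - [0,0,0.3]
    - [0,0,0.3]
    - [0,0,0.3]
    - [0,0,0.3]
    - [0,0,0.3]
    - [0,0,0.3]
    - [0,0,0.2]
    - [0,0,0]
    - [0,0,0]
    - [0,0,0]
    - [0,0,0]
  gripper: [0,0,0,0,0,0,0,0,0,0,0,0,0,0,0,0,0,0,0]

```text
time_s: 5.05
position: [0.5196, 0.0013, 0.1525]
orientation: [-0.012, 1.0, 0.0, -0.0]
contact_force: [-0.8, 0.4, -0.8]
gripper_width: 0.0126
finger_force: 12.0
```

```bash
python3 - <<'E'
from h import *
c=cam('wrist');cv2.imwrite('pics/w3.png',c['image'])
s=bot.sense();print(s['position'],s['orientation'],s['contact_force'])
E
```

```text
[0.51960996 0.00177549 0.15241979] [-1.27491999e-02  9.99918680e-01  2.15313367e-04 -2.09671097e-04] [-0.30356427 -0.17730273 -0.08187432]
```

View pics/w3.png

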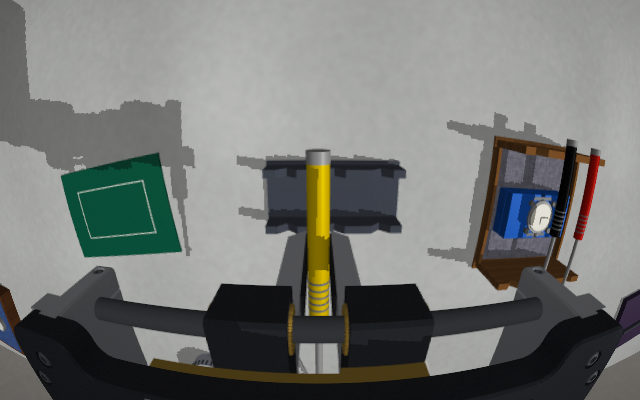

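The rest spans u≈264–405, v≈160–233, with the yellow driver held straight over it at u≈318; the outline on the mat is clear at left. Measuring the rest's rails and the outline next.

```bash
python3 - <<'E'
from h import *
im=cv2.imread('pics/w3.png');cr=cv2.resize(im[145:245,230:430],None,fx=4,fy=4,interpolation=cv2.INTER_CUBIC);cv2.imwrite('pics/w3c.png',cr)
c=cam('wrist');im=c['image']
h=cv2.cvtColor(im,cv2.COLOR_BGR2HSV)
m=cv2.inRange(h,(55,90,40),(95,255,255));m[:,250:]=0
ct=max(cv2.findContours(m,0,2)[0],key=cv2.contourArea)[:,0]
print('mat',cv2.minAreaRect(fray(c,ct[:,0],ct[:,1],.003)[:,:2].astype(np.float32)))
fill=cv2.fillPoly(np.zeros_like(m),[ct],255);fill=cv2.erode(fill,np.ones((7,7)))
o=(fill>0)&(m==0)
v,u=np.nonzero(o);print('outline',len(u),cv2.minAreaRect(fray(c,u,v,.003)[:,:2].astype(np.float32)))
E
```

```text
mat ((0.5487706065177917, -0.25394096970558167), (0.11974100023508072, 0.17138761281967163), 8.086103439331055)
outline 427 ((0.5490239858627319, -0.2548041343688965), (0.0672265887260437, 0.11714079231023788), 8.380989074707031)
```

View pics/w3c.png

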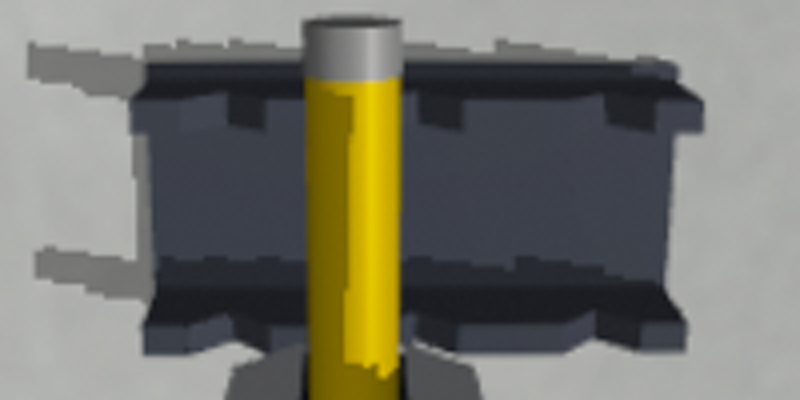

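```bash
python3 - <<'E'
from h import *
c=cam('wrist')
p=fray(c,[262.6,405.6,265.8,401.8],[173.8,173,229,228.6],.033)[:,:2];print(p.round(4),p.mean(0).round(4))
a=p[1]-p[0]+p[3]-p[2];print(np.linalg.norm(p[1]-p[0]),np.linalg.norm(p[3]-p[2]),np.degrees(np.arctan2(-a[0],a[1])))
m=masks(c)['yellow'];v,u=np.nonzero(m);s=(u>295)&(u<345)&(v<250)
u,v=u[s],v[s];mid=np.array([[u[v==k].min()/2+u[v==k].max()/2,k] for k in np.unique(v)])
z=bot.sense()['position'][2]-.001
print([x.round(4) for x in line(fray(c,mid[:,0],mid[:,1],z))], fray(c,[318],[150],z), bot.sense()['position'])
E
```

```text
[[ 0.495  -0.0512]
 [ 0.4903  0.0841]
 [ 0.5504 -0.0494]
 [ 0.5469  0.0862]] [0.5206 0.0174]
0.13541516406654533 0.13563378897103942 1.757771509229288
[array([4.658e-01, 4.000e-04]), array([0.514 , 0.0021]), np.float32(1.9796)] [[ 4.57231414e-01 -3.24592426e-04  1.51402919e-01]] [0.51971697 0.002191   0.15240292]
```

Request:
jog_arm:
  linear:
    - [0.1,-1.5,0]
    - [0.1,-1.6,0]
    - [0,0,-1.2]
    - [0,0,-2]
    - [0,0,-2]
    - [0,0,-2]
    - [0,0,-1.6]
    - [0,0,-1]
    - [0,0,-0.8]
    - [0,0,-0.5]
    - [0,0,-0.3]
    - [0,0,-0.2]
    - [0,0,0]
    - [0,0,0]
  twist:
    - [0,0,0.2]
    - [0,0,0]
    - [0,0,0]
    - [0,0,0]
    - [0,0,0]
    - [0,0,0]
    - [0,0,0]
    - [0,0,0]
    - [0,0,0]
    - [0,0,0]
    - [0,0,0]
    - [0,0,0]
    - [0,0,0]
    - [0,0,0]
  gripper: [0,0,0,0,0,0,0,0,0,0,0,0,0,0]

```text
time_s: 6.37
position: [0.5226, -0.0298, 0.0371]
orientation: [-0.014, 1.0, -0.0, 0.001]
contact_force: [0.6, -0.1, 0.3]
gripper_width: 0.0124
finger_force: 12.0
```

```bash
python3 - <<'E'
from h import *
c=cam('wrist');cv2.imwrite('pics/w4.png',cv2.resize(c['image'][110:310,200:440],None,fx=3,fy=3))
s=bot.sense();print(s['position'],s['orientation'],s['contact_force'])
E
```

```text
[ 0.52265787 -0.02985401  0.03717119] [-1.43604146e-02  9.99896598e-01 -1.72148925e-04  7.36849019e-04] [ 0.46732571 -0.22088012 -0.4076752 ]
```

View pics/w4.png

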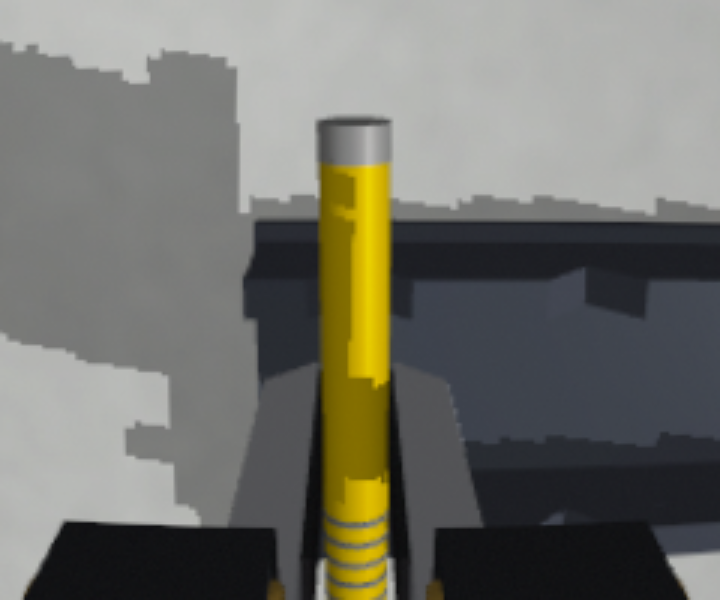

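The yellow handle (crop u≈355) sits over the outermost groove, whose centre is at u≈362, so it is about 1.3 mm off; I nudge it, lower and release.

Request:
jog_arm:
  linear:
    - [0,0.1,0]
    - [0,0,-0.2]
    - [0,0,-0.1]
    - [0,0,0]
    - [0,0,0]
  twist:
    - [0,0,0]
    - [0,0,0]
    - [0,0,0]
    - [0,0,0]
    - [0,0,0]
  gripper: [0,0,0,0,0]

```text
time_s: 6.83
position: [0.5229, -0.0291, 0.0351]
orientation: [-0.014, 1.0, -0.0, 0.001]
contact_force: [-2.3, 0.6, 9.1]
gripper_width: 0.0122
finger_force: 12.0
```

Request:
jog_arm:
  linear:
    - [0,0,0]
    - [0,0,0]
    - [0,0,0]
    - [0,0,0]
    - [0,0,0.5]
    - [0,0,1.2]
    - [0,0,2]
    - [0,0,2.5]
    - [0,0,2.8]
    - [0,0,2.8]
    - [0,0,0]
    - [0,0,0]
  twist:
    - [0,0,0]
    - [0,0,0]
    - [0,0,0]
    - [0,0,0]
    - [0,0,0]
    - [0,0,0]
    - [0,0,0]
    - [0,0,0]
    - [0,0,0]
    - [0,0,0]
    - [0,0,0]
    - [0,0,0]
  gripper: [0.32,0.32,0.32,0.32,0.32,0.32,0.32,0.32,0.32,0.32,0.32,0.32]

```text
time_s: 7.83
position: [0.5239, -0.0291, 0.1545]
orientation: [-0.014, 1.0, -0.001, 0.003]
contact_force: [-0.6, -0.2, -1.0]
gripper_width: 0.03
finger_force: 0.0
```

```bash
python3 - <<'E'
from h import *
c=cam('wrist')
m=masks(c)['yellow'];v,u=np.nonzero(m);s=(u>280)&(u<360)&(v<240)
u,v=u[s],v[s];mid=np.array([[u[v==k].min()/2+u[v==k].max()/2,k] for k in np.unique(v)])
print([x.round(4) for x in line(fray(c,mid[:,0],mid[:,1],.034))])
P=pts(cam('top'));c=cam('top');v,u=np.nonzero(masks(c)['yellow']);q=P[v,u];s=(abs(q[:,1])<.1)&(abs(q[:,0]-.52)<.1);print(np.percentile(q[s],[5,50,95],axis=0).round(3), bot.sense()['position'],bot.sense()['orientation'])
E
```

```text
[array([ 0.4693, -0.0307]), array([ 0.564 , -0.0278]), np.float32(1.7257)]
[[ 0.47  -0.031  0.037]
 [ 0.472 -0.027  0.04 ]
 [ 0.481 -0.027  0.438]] [ 0.52084172 -0.02843421  0.15029413] [-1.44028581e-02  9.99895466e-01  2.82391071e-04 -1.23893550e-03]
```

Request:
jog_arm:
  linear:
    - [-0.1,1,0]
    - [-0.1,2,0]
    - [-0.2,2.6,0]
    - [-0.2,2.6,0]
    - [-0.2,2.6,0]
    - [-0.2,2.6,0]
    - [-0.2,2.6,0]
    - [-0.2,2.6,0]
    - [-0.2,2.6,0]
    - [-0.2,2.6,0]
    - [-0.2,2.6,0]
    - [-0.2,2,0]
    - [-0.2,1.2,0]
    - [0,0,0]
    - [0,0,0]
    - [0,0,0]
  twist:
    - [0,0,-0.3]
    - [0,0,-0.3]
    - [0,0,-0.3]
    - [0,0,-0.3]
    - [0,0,-0.3]
    - [0,0,-0.3]
    - [0,0,-0.3]
    - [0,0,-0.3]
    - [0,0,-0.3]
    - [0,0,0]
    - [0,0,0]
    - [0,0,0]
    - [0,0,0]
    - [0,0,0]
    - [0,0,0]
    - [0,0,0]
  gripper: [0.32,0.32,0.32,0.32,0.32,0.32,0.32,0.32,0.32,0.32,0.32,0.32,0.32,0.32,0.32,0.32]

```text
time_s: 9.32
position: [0.4977, 0.2664, 0.1508]
orientation: [0.009, 1.0, -0.001, -0.001]
contact_force: [0.7, 0.1, 0.4]
gripper_width: 0.0299
finger_force: 0.0
```

```bash
cat >> h.py <<'E'
def handle(n,z,umin=270,umax=370,vmax=240):
    c=cam('wrist');v,u=np.nonzero(masks(c)[n]);s=(u>umin)&(u<umax)&(v<vmax)&(v>110);u,v=u[s],v[s]
    mid=np.array([[u[v==k].min()/2+u[v==k].max()/2,k] for k in np.unique(v)])
    b=bot.sense();q=b['orientation']
    print(n,[x.round(4) for x in line(fray(c,mid[:,0],mid[:,1],z))]);print(b['position'].round(4),'yaw',2*np.degrees(np.arctan2(q[1],q[0]))-180,b['contact_force'].round(1))
E
python3 -c "
from h import *
handle('black',.062,295,345)"
```

```text
black [array([0.4466, 0.2682]), array([0.5233, 0.2668]), np.float32(-1.0485)]
[0.4979 0.2662 0.151 ] yaw -1.1159493725127732 [0.  0.3 0. ]
```

Request:
jog_arm:
  linear:
    - [0.3,0.1,0]
    - [0,0,-1.3]
    - [0,0,-2]
    - [0,0,-2]
    - [0,0,-1.5]
    - [0,0,-1]
    - [0,0,-0.6]
    - [0,0,-0.4]
    - [0,0,0]
    - [0,0,0]
    - [0,0,0]
    - [0,0,0]
    - [0,0,0]
    - [0,0,0]
    - [0,0,0]
  twist:
    - [0,0,0]
    - [0,0,0]
    - [0,0,0]
    - [0,0,0]
    - [0,0,0]
    - [0,0,0]
    - [0,0,0]
    - [0,0,0]
    - [0,0,0]
    - [0,0,0]
    - [0,0,0]
    - [0,0,0]
    - [0,0,0]
    - [0,0,0]
    - [0,0,0]
  gripper: [0.32,0.32,0.32,0.32,0.32,0.32,0.32,0.32,0.32,0,0,0,0,0,0]

```text
time_s: 10.62
position: [0.5018, 0.2681, 0.0644]
orientation: [0.009, 1.0, -0.0, 0.001]
contact_force: [-0.7, -2.6, 4.7]
gripper_width: 0.0126
finger_force: 12.0
```

Request:
jog_arm:
  linear:
    - [0,0,0.3]
    - [0,0,0.7]
    - [0,0,1.2]
    - [0,0,1.8]
    - [0,0,2]
    - [0,0,2]
    - [0,-1,1]
    - [0.2,-2,0]
    - [0.2,-2.5,0]
    - [0.2,-2.5,0]
    - [0.2,-2.5,0]
    - [0.2,-2.5,0]
    - [0.2,-2.5,0]
    - [0.2,-2.5,0]
    - [0.2,-2.5,0]
    - [0.2,-2.5,0]
    - [0.2,-1.5,0]
    - [0,-0.5,0]
    - [0,0,0]
    - [0,0,0]
  twist:
    - [0,0,0]
    - [0,0,0]
    - [0,0,0]
    - [0,0,0]
    - [0,0,0]
    - [0,0,0]
    - [0,0,0.3]
    - [0,0,0.3]
    - [0,0,0.3]
    - [0,0,0.3]
    - [0,0,0.3]
    - [0,0,0.3]
    - [0,0,0.3]
    - [0,0,0.3]
    - [0,0,0.4]
    - [0,0,0]
    - [0,0,0]
    - [0,0,0]
    - [0,0,0]
    - [0,0,0]
  gripper: [0,0,0,0,0,0,0,0,0,0,0,0,0,0,0,0,0,0,0,0]

```text
time_s: 12.28
position: [0.5207, 0.0185, 0.1535]
orientation: [-0.015, 1.0, 0.0, -0.0]
contact_force: [-0.1, 0.3, -0.7]
gripper_width: 0.0127
finger_force: 12.0
```

```bash
python3 -c "
from h import *
handle('black',bot.sense()['position'][2]-.002,300,340)"
```

```text
black [array([0.4648, 0.0161]), array([0.5091, 0.0175]), np.float32(1.8106)]
[0.5207 0.019  0.1535] yaw 1.777486817604398 [ 0.2  0.4 -1.2]
```

Request:
jog_arm:
  linear:
    - [0,-0.2,0]
    - [0,0,-1.2]
    - [0,0,-2]
    - [0,0,-2]
    - [0,0,-2]
    - [0,0,-1.6]
    - [0,0,-1.1]
    - [0,0,-0.8]
    - [0,0,-0.5]
    - [0,0,-0.3]
    - [0,0,-0.2]
    - [0,0,0]
    - [0,0,0]
  twist:
    - [0,0,0]
    - [0,0,0]
    - [0,0,0]
    - [0,0,0]
    - [0,0,0]
    - [0,0,0]
    - [0,0,0]
    - [0,0,0]
    - [0,0,0]
    - [0,0,0]
    - [0,0,0]
    - [0,0,0]
    - [0,0,0]
  gripper: [0,0,0,0,0,0,0,0,0,0,0,0,0]

```text
time_s: 13.42
position: [0.5217, 0.0163, 0.0372]
orientation: [-0.015, 1.0, -0.0, 0.001]
contact_force: [-0.4, 0.8, -0.5]
gripper_width: 0.0129
finger_force: 12.0
```

Request:
jog_arm:
  linear:
    - [0,0.05,-0.1]
    - [0,0,-0.05]
    - [0,0,0]
    - [0,0,0]
    - [0,0,0]
    - [0,0,0]
    - [0,0,0]
    - [0,0,0.5]
    - [0,0,1.2]
    - [0,0,2]
    - [0,0,2.5]
    - [0,0,2.8]
    - [0,0,2.8]
    - [0,0,0]
  twist:
    - [0,0,0]
    - [0,0,0]
    - [0,0,0]
    - [0,0,0]
    - [0,0,0]
    - [0,0,0]
    - [0,0,0]
    - [0,0,0]
    - [0,0,0]
    - [0,0,0]
    - [0,0,0]
    - [0,0,0]
    - [0,0,0]
    - [0,0,0]
  gripper: [0,0,0,0.32,0.32,0.32,0.32,0.32,0.32,0.32,0.32,0.32,0.32,0.32]

```text
time_s: 14.58
position: [0.5258, 0.0162, 0.1605]
orientation: [-0.015, 1.0, -0.001, 0.007]
contact_force: [1.2, 0.3, 0.8]
gripper_width: 0.0302
finger_force: 0.0
```

Request:
jog_arm:
  linear:
    - [-0.1,1,0]
    - [-0.1,2,0]
    - [-0.2,2.6,0]
    - [-0.2,2.6,0]
    - [-0.2,2.6,0]
    - [-0.2,2.6,0]
    - [-0.2,2.6,0]
    - [-0.2,2.6,0]
    - [-0.2,2.6,0]
    - [-0.2,2.6,0]
    - [-0.2,2.6,0]
    - [0,2,0]
    - [0,1.3,0]
    - [0,0,0]
    - [0,0,0]
    - [0,0,0]
  twist:
    - [0,0,-0.3]
    - [0,0,-0.3]
    - [0,0,-0.3]
    - [0,0,-0.3]
    - [0,0,-0.3]
    - [0,0,-0.3]
    - [0,0,-0.3]
    - [0,0,-0.4]
    - [0,0,-0.3]
    - [0,0,0]
    - [0,0,0]
    - [0,0,0]
    - [0,0,0]
    - [0,0,0]
    - [0,0,0]
    - [0,0,0]
  gripper: [0.32,0.32,0.32,0.32,0.32,0.32,0.32,0.32,0.32,0.32,0.32,0.32,0.32,0.32,0.32,0.32]

```text
time_s: 15.92
position: [0.5005, 0.3128, 0.1522]
orientation: [0.009, 1.0, -0.001, -0.001]
contact_force: [0.6, -0.5, 0.6]
gripper_width: 0.0301
finger_force: 0.0
```

```bash
python3 -c "
from h import *
handle('red',.062,295,345)"
```

```text
red [array([0.4513, 0.3145]), array([0.5268, 0.3133]), np.float32(-0.9505)]
[0.5008 0.3126 0.1525] yaw -1.1159751720963698 [-0.2  0.5  0.5]
```

Request:
jog_arm:
  linear:
    - [0.2,0.1,0]
    - [0,0,-1.3]
    - [0,0,-2]
    - [0,0,-2]
    - [0,0,-1.5]
    - [0,0,-1]
    - [0,0,-0.7]
    - [0,0,-0.4]
    - [0,0,0]
    - [0,0,0]
    - [0,0,0]
    - [0,0,0]
    - [0,0,0]
    - [0,0,0]
    - [0,0,0]
  twist:
    - [0,0,0]
    - [0,0,0]
    - [0,0,0]
    - [0,0,0]
    - [0,0,0]
    - [0,0,0]
    - [0,0,0]
    - [0,0,0]
    - [0,0,0]
    - [0,0,0]
    - [0,0,0]
    - [0,0,0]
    - [0,0,0]
    - [0,0,0]
    - [0,0,0]
  gripper: [0.32,0.32,0.32,0.32,0.32,0.32,0.32,0.32,0.32,0,0,0,0,0,0]

```text
time_s: 17.22
position: [0.5038, 0.3141, 0.0649]
orientation: [0.009, 1.0, -0.001, 0.001]
contact_force: [0.2, -6.3, 5.0]
gripper_width: 0.0125
finger_force: 12.0
```

Request:
jog_arm:
  linear:
    - [0,0,0.3]
    - [0,0,0.7]
    - [0,0,1.2]
    - [0,0,1.8]
    - [0,0,2]
    - [0,0,2]
    - [0,-1,1]
    - [0.1,-2,0]
    - [0.2,-2.5,0]
    - [0.2,-2.5,0]
    - [0.2,-2.5,0]
    - [0.2,-2.5,0]
    - [0.2,-2.5,0]
    - [0.2,-2.5,0]
    - [0.2,-2.5,0]
    - [0.2,-2.5,0]
    - [0,-1.5,0]
    - [0,-0.6,0]
    - [0,0,0]
    - [0,0,0]
  twist:
    - [0,0,0]
    - [0,0,0]
    - [0,0,0]
    - [0,0,0]
    - [0,0,0]
    - [0,0,0]
    - [0,0,0.3]
    - [0,0,0.3]
    - [0,0,0.3]
    - [0,0,0.3]
    - [0,0,0.3]
    - [0,0,0.3]
    - [0,0,0.3]
    - [0,0,0.3]
    - [0,0,0.4]
    - [0,0,0]
    - [0,0,0]
    - [0,0,0]
    - [0,0,0]
    - [0,0,0]
  gripper: [0,0,0,0,0,0,0,0,0,0,0,0,0,0,0,0,0,0,0,0]

```text
time_s: 18.88
position: [0.5198, 0.064, 0.1541]
orientation: [-0.015, 1.0, 0.0, 0.0]
contact_force: [0.1, -0.2, -0.3]
gripper_width: 0.0125
finger_force: 12.0
```

```bash
python3 -c "
from h import *
handle('red',bot.sense()['position'][2]-.002,300,340)"
```

```text
red [array([0.4666, 0.062 ]), array([0.5083, 0.0633]), np.float32(1.7655)]
[0.5198 0.0645 0.154 ] yaw 1.7733793318230369 [ 0.9 -0.  -0.3]
```

Request:
jog_arm:
  linear:
    - [0,-0.15,0]
    - [0,0,-1.2]
    - [0,0,-2]
    - [0,0,-2]
    - [0,0,-2]
    - [0,0,-1.6]
    - [0,0,-1.1]
    - [0,0,-0.8]
    - [0,0,-0.5]
    - [0,0,-0.3]
    - [0,0,-0.2]
    - [0,0,0]
    - [0,0,0]
  twist:
    - [0,0,0]
    - [0,0,0]
    - [0,0,0]
    - [0,0,0]
    - [0,0,0]
    - [0,0,0]
    - [0,0,0]
    - [0,0,0]
    - [0,0,0]
    - [0,0,0]
    - [0,0,0]
    - [0,0,0]
    - [0,0,0]
  gripper: [0,0,0,0,0,0,0,0,0,0,0,0,0]

```text
time_s: 20.02
position: [0.5207, 0.0623, 0.0377]
orientation: [-0.015, 1.0, -0.0, 0.001]
contact_force: [0.0, 0.4, 0.7]
gripper_width: 0.0123
finger_force: 12.0
```

Request:
jog_arm:
  linear:
    - [0,0.05,-0.1]
    - [0,0,0]
    - [0,0,0]
    - [0,0,0]
    - [0,0,0]
    - [0,0,0]
    - [0,0,0]
    - [0,0,0.5]
    - [0,0,1.2]
    - [0,0,2]
    - [0,0,2.5]
    - [0,0,2.8]
    - [0,0,2.8]
    - [0,0,2.2]
    - [0,0,1]
    - [0,0,0]
  twist:
    - [0,0,0]
    - [0,0,0]
    - [0,0,0]
    - [0,0,0]
    - [0,0,0]
    - [0,0,0]
    - [0,0,0]
    - [0,0,0]
    - [0,0,0]
    - [0,0,0]
    - [0,0,0]
    - [0,0,0]
    - [0,0,0]
    - [0,0,0]
    - [0,0,0]
    - [0,0,0]
  gripper: [0,0,0.32,0.32,0.32,0.32,0.32,0.32,0.32,0.32,0.32,0.32,0.32,0.32,0.32,0.32]

```text
time_s: 21.35
position: [0.5224, 0.0627, 0.1899]
orientation: [-0.015, 1.0, -0.0, 0.004]
contact_force: [0.0, -0.5, -0.3]
gripper_width: 0.0301
finger_force: 0.0
```

```bash
python3 - <<'E'
from h import *
handle('red',.034,300,340);print(bot.sense()['qpos'].round(2))
c=cam('top');P=pts(c)
for n in ['red','black','yellow']:
    v,u=np.nonzero(masks(c)[n]);q=np.array([ray(c,a,b,.034) for a,b in zip(u,v)]);s=(abs(q[:,1]-.017)<.08)&(abs(q[:,0]-.52)<.09)&(P[v,u,2]<.06);print(n,s.sum(),[x.round(4) for x in line(q[s])],np.median(P[v[s],u[s],2]))
cv2.imwrite('pics/t2.png',cv2.resize(c['image'][150:320,140:480],None,fx=2,fy=2))
E
```

```text
red [array([0.4684, 0.0613]), array([0.5686, 0.0642]), np.float32(1.6491)]
[0.5209 0.0628 0.1875] yaw 1.7505729867458228 [-0.9  0.5 -0.7]
[-0.05  0.13  1.71 -0.    1.3  -1.65]Traceback (most recent call last):
  File "<stdin>", line 5, in <module>
IndexError: too many indices for array: array is 1-dimensional, but 2 were indexed
```

Request:
jog_arm:
  linear:
    - [0,1,0]
    - [0.1,1.5,0]
    - [0.1,1.5,0]
    - [0.1,1.5,0]
    - [0.1,1.5,0]
    - [0.1,1.5,0]
    - [0.1,1.5,0]
    - [0.1,1.5,0]
    - [0.1,1.5,0]
    - [0.1,1.5,0]
    - [0.1,1.5,0]
    - [0.1,1.5,0]
    - [0,1.5,0]
    - [0,1,0]
    - [0,0.4,0]
    - [0,0,0]
    - [0,0,0]
    - [0,0,0]
  twist:
    - [0,0,-4]
    - [0,0,-6.5]
    - [0,0,-6.5]
    - [0,0,-6.5]
    - [0,0,-6.5]
    - [0,0,-6.5]
    - [0,0,-6.5]
    - [0,0,-6.5]
    - [0,0,-6.5]
    - [0,0,-6.5]
    - [0,0,-6.5]
    - [0,0,-6.5]
    - [0,0,-6.5]
    - [0,0,-6.5]
    - [0,0,-4.4]
    - [0,0,0]
    - [0,0,0]
    - [0,0,0]
  gripper: [0.75,0.75,0.75,0.75,0.75,0.75,0.75,0.75,0.75,0.75,0.75,0.75,0.75,0.75,0.75,0.75,0.75,0.75]
  newtons: 20

```text
time_s: 22.95
position: [0.5302, 0.2662, 0.1844]
orientation: [0.714, 0.7, -0.001, -0.001]
contact_force: [1.0, -0.5, -0.2]
gripper_width: 0.0706
finger_force: 0.0
```

```bash
python3 - <<'E'
from h import *
c=cam('wrist');cv2.imwrite('pics/w5.png',c['image'])
v,u=np.nonzero(masks(c)['blue']);w=fray(c,u,v,.032);s=(abs(w[:,0]-.53)<.07)&(abs(w[:,1]-.27)<.09);print(cv2.minAreaRect(w[s,:2].astype(np.float32)),np.percentile(w[s],[1,99],axis=0).round(4))
b=bot.sense();print(b['position'],b['orientation'],2*np.degrees(np.arctan2(b['orientation'][1],b['orientation'][0]))-90,b['qpos'])
t=cam('top');P=pts(t)
for n in ['red','black','yellow']:
    v,u=np.nonzero(masks(t)[n]);q=np.array([ray(t,a,b,.034) for a,b in zip(u,v)]);s=(abs(q[:,1]-.017)<.08)&(abs(q[:,0]-.52)<.09);print(n,s.sum(),[x.round(4) for x in line(q[s])] if s.sum()>5 else '')
E
```

```text
((0.5329128503799438, 0.26248249411582947), (0.10039903223514557, 0.054234862327575684), 89.61627960205078) [[0.5063 0.2128 0.032 ]
 [0.5594 0.3121 0.032 ]]
[0.53041721 0.26614001 0.18480469] [ 7.13869049e-01  7.00278374e-01 -1.01110018e-03 -3.98251674e-04] -1.1012491752071156 [ 3.19378844e-01  2.78560126e-01  1.53302001e+00 -1.81405486e-04
  1.33217878e+00  3.38642336e-01]
red 152 [array([0.4712, 0.0631]), array([0.5694, 0.0657]), np.float32(1.523)]
black 268 [array([0.4697, 0.0178]), array([0.5661, 0.0167]), np.float32(-0.6554)]
yellow 74 [array([ 0.4722, -0.0296]), array([ 0.5705, -0.0264]), np.float32(1.8794)]
```

View pics/w5.png

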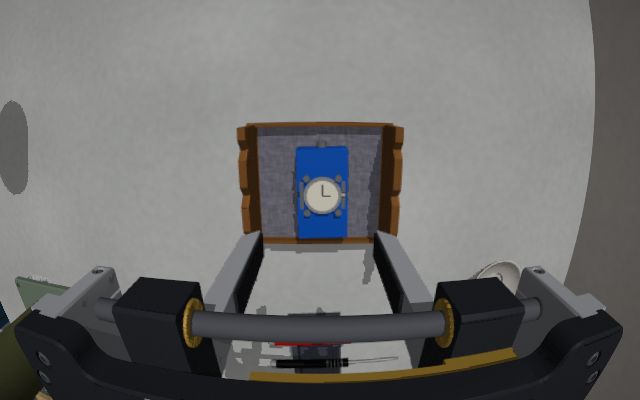

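The holder is fully clear in the well, blue body at u 295–348, v 147–238, knob towards +y. All three drivers lie parallel in the rest's grooves.

Request:
jog_arm:
  linear:
    - [0.3,-0.2,0]
    - [0,0,-1.5]
    - [0,0,-2.2]
    - [0,0,-2.2]
    - [0,0,-2.2]
    - [0,0,-2.2]
    - [0,0,-2]
    - [0,0,-1.5]
    - [0,0,-1]
    - [0,0,-0.6]
    - [0,0,-0.4]
    - [0,0,0]
    - [0,0,0]
  twist:
    - [0,0,0.4]
    - [0,0,0]
    - [0,0,0]
    - [0,0,0]
    - [0,0,0]
    - [0,0,0]
    - [0,0,0]
    - [0,0,0]
    - [0,0,0]
    - [0,0,0]
    - [0,0,0]
    - [0,0,0]
    - [0,0,0]
  gripper: [0.75,0.75,0.75,0.75,0.75,0.75,0.75,0.75,0.75,0.75,0.75,0.75,0.75]

```text
time_s: 24.13
position: [0.5348, 0.265, 0.0287]
orientation: [0.712, 0.702, 0.001, 0.0]
contact_force: [0.6, 0.2, 0.6]
gripper_width: 0.0707
finger_force: 0.0
```

Request:
jog_arm:
  linear:
    - [0,0,0]
    - [0,0,0]
    - [0,0,0]
    - [0,0,0]
    - [0,0,0]
    - [0,0,0]
    - [0,0,0]
  twist:
    - [0,0,0]
    - [0,0,0]
    - [0,0,0]
    - [0,0,0]
    - [0,0,0]
    - [0,0,0]
    - [0,0,0]
  gripper: [0.5,0.5,0.5,0.5,0.5,0.5,0.5]
  newtons: 25

```text
time_s: 24.72
position: [0.5345, 0.2651, 0.0288]
orientation: [0.712, 0.702, 0.001, 0.0]
contact_force: [-1.1, -0.2, 5.6]
gripper_width: 0.0542
finger_force: 25.0
```

Request:
jog_arm:
  linear:
    - [0,0,0.2]
    - [0,0,0.5]
    - [0,0,1]
    - [0,0,1.4]
    - [0,0,1.6]
    - [0,0,1.6]
    - [0,0,1.6]
    - [0,0,1.3]
    - [0,0,0.8]
    - [0,-0.5,0]
    - [0,-1,0]
    - [0.1,-1.5,0]
    - [0.1,-2,0]
    - [0.1,-2,0]
    - [0.1,-2,0]
    - [0.1,-2,0]
    - [0.1,-2,0]
    - [0.1,-2,0]
    - [0.1,-2,0]
    - [0.1,-2,0]
  twist:
    - [0,0,0]
    - [0,0,0]
    - [0,0,0]
    - [0,0,0]
    - [0,0,0]
    - [0,0,0]
    - [0,0,0]
    - [0,0,0]
    - [0,0,0]
    - [0,0,0]
    - [0,0,0]
    - [0,0,0.3]
    - [0,0,0.5]
    - [0,0,0.5]
    - [0,0,0.5]
    - [0,0,0.5]
    - [0,0,0.5]
    - [0,0,0.5]
    - [0,0,0.5]
    - [0,0,0.5]
  gripper: [0.5,0.5,0.5,0.5,0.5,0.5,0.5,0.5,0.5,0.5,0.5,0.5,0.5,0.5,0.5,0.5,0.5,0.5,0.5,0.5]

```text
time_s: 26.38
position: [0.5414, 0.0729, 0.1262]
orientation: [0.685, 0.729, -0.001, -0.001]
contact_force: [0.5, 0.1, -2.2]
gripper_width: 0.0533
finger_force: 25.0
```

Request:
jog_arm:
  linear:
    - [0.1,-2,0]
    - [0.1,-2,0]
    - [0.1,-2,0]
    - [0.1,-2,0]
    - [0.1,-2,0]
    - [0.1,-2,0]
    - [0,-2,0]
    - [0,-2,0]
    - [0,-2,0]
    - [0,-2,0]
    - [0,-2,0]
    - [0,-2,0]
    - [0,-2,0]
    - [0,-2,0]
    - [0,-1.9,0]
    - [0,-1.5,0]
    - [0,-1,0]
    - [0,-0.5,0]
    - [0,0,0]
    - [0,0,0]
  twist:
    - [0,0,0.5]
    - [0,0,0.5]
    - [0,0,0.5]
    - [0,0,0.5]
    - [0,0,0.5]
    - [0,0,0.5]
    - [0,0,0.5]
    - [0,0,0.5]
    - [0,0,0.5]
    - [0,0,0]
    - [0,0,0]
    - [0,0,0]
    - [0,0,0]
    - [0,0,0]
    - [0,0,0]
    - [0,0,0]
    - [0,0,0]
    - [0,0,0]
    - [0,0,0]
    - [0,0,0]
  gripper: [0.5,0.5,0.5,0.5,0.5,0.5,0.5,0.5,0.5,0.5,0.5,0.5,0.5,0.5,0.5,0.5,0.5,0.5,0.5,0.5]

```text
time_s: 28.05
position: [0.5487, -0.2537, 0.1275]
orientation: [0.656, 0.755, 0.0, -0.001]
contact_force: [-0.2, -0.1, -1.2]
gripper_width: 0.0538
finger_force: 25.0
```

```bash
python3 - <<'E'
from h import *
c=cam('wrist');cv2.imwrite('pics/w6.png',c['image'])
b=bot.sense();z=b['position'][2];print(b['position'],b['orientation'],2*np.degrees(np.arctan2(b['orientation'][1],b['orientation'][0]))-90,b['contact_force'])
v,u=np.nonzero(masks(c)['blue']);w=fray(c,u,v,z+.003);s=(abs(w[:,0]-.55)<.07)&(abs(w[:,1]+.25)<.09);print(cv2.minAreaRect(w[s,:2].astype(np.float32)),np.percentile(w[s],[1,99],axis=0).round(4))
E
```

```text
[ 0.54881847 -0.25332318  0.1276577 ] [ 6.55537166e-01  7.55162726e-01  1.54666708e-04 -5.07080493e-04] 8.079199398495348 [-0.67686699  0.03160296 -1.66586128]
((0.5471062660217285, -0.24986743927001953), (0.05404878407716751, 0.09179118275642395), 8.210302352905273) [[ 0.5172 -0.2956  0.1307]
 [ 0.5765 -0.2036  0.1307]]
```

View pics/w6.png

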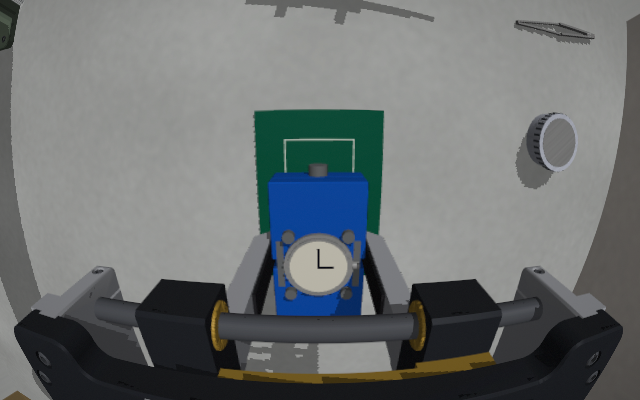

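The holder is held straight with the knob end up in the picture. Its top edge is at v≈180, and the outline's far edge at v≈141 lies ahead of it.

```bash
python3 - <<'E'
from h import *
c=cam('wrist');b=bot.sense()['position'];z=b[2]
a=np.radians(8.2);R=np.array([[np.cos(a),np.sin(a)],[-np.sin(a),np.cos(a)]])
e=fray(c,[318,318],[181,174],z+.003)[:,:2];print('body end rel tcp in holder axes',((e-b[:2])@R.T).round(4))
o=fray(c,[285.5,353.5,319],[172,172,141],.003)[:,:2];print('outline left,right,end',o.round(4),((o-b[:2])@R.T).round(4))
E
```

```text
body end rel tcp in holder axes [[-0.001   0.0448]
 [-0.001   0.0486]]
outline left,right,end [[ 0.5137 -0.2329]
 [ 0.5776 -0.2238]
 [ 0.541  -0.1995]] [[-0.0319  0.025 ]
 [ 0.0325  0.0249]
 [-0.0002  0.0543]]
```

Request:
jog_arm:
  linear:
    - [0,-0.1,-0.5]
    - [0,0,-1.2]
    - [0,0,-1.6]
    - [0,0,-1.6]
    - [0,0,-1.5]
    - [0,0,-1.2]
    - [0,0,-0.8]
    - [0,0,-0.5]
    - [0,0,-0.3]
    - [0,0,-0.2]
    - [0,0,-0.2]
    - [0,0,0]
    - [0,0,0]
    - [0,0,0]
  twist:
    - [0,0,0]
    - [0,0,0]
    - [0,0,0]
    - [0,0,0]
    - [0,0,0]
    - [0,0,0]
    - [0,0,0]
    - [0,0,0]
    - [0,0,0]
    - [0,0,0]
    - [0,0,0]
    - [0,0,0]
    - [0,0,0]
    - [0,0,0]
  gripper: [0.5,0.5,0.5,0.5,0.5,0.5,0.5,0.5,0.5,0.5,0.5,0.5,0.5,0.5]

```text
time_s: 29.32
position: [0.5494, -0.2555, 0.0326]
orientation: [0.656, 0.755, 0.0, 0.001]
contact_force: [0.2, 1.0, -1.0]
gripper_width: 0.0536
finger_force: 25.0
```

```bash
python3 - <<'E'
from h import *
c=cam('wrist');b=bot.sense();print(b['position'],b['contact_force'],b['wrist_torque'])
im=c['image'];h=cv2.cvtColor(im,cv2.COLOR_BGR2HSV)
cv2.imwrite('pics/w7.png',cv2.resize(im[80:330,220:420],None,fx=2.4,fy=2.4))
E
```

```text
[ 0.54934709 -0.25547963  0.03252898] [ 0.44196303 -0.34475881 -2.40915313] [-0.1213729  -0.02333119  0.06040902]
```

View pics/w7.png

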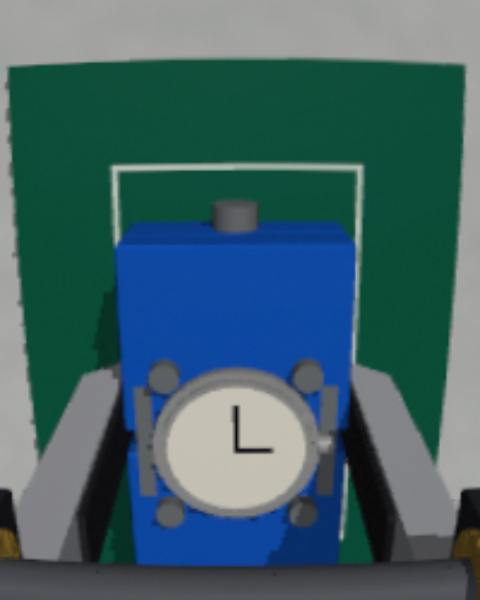

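The end face's lower edge is at crop v≈222 and the outline's end line at v≈168. The sides sit evenly inside the outline.

```bash
python3 - <<'E'
from h import *
c=cam('wrist');b=bot.sense()['position'];z=b[2]
a=np.radians(8.2);R=np.array([[np.cos(a),np.sin(a)],[-np.sin(a),np.cos(a)]])
f=lambda u,v,z:((fray(c,[220+u/2.4],[80+v/2.4],z)[0,:2]-b[:2])@R.T).round(4)
print('top edge',f(235,245,z+.003),'bottom edge',f(235,222,z-.0248),'knob end',f(235,201,z-.01),'outline',f(235,168,.003),f(114,200,.003),f(359,200,.003), 'mat end',f(235,60,.003),f(9,70,.003),f(464,70,.003))
E
```

```text
top edge [-0.0009  0.0443] bottom edge [-0.0009  0.044 ] knob end [-0.0008  0.052 ] outline [-0.0008  0.0574] [-0.0327  0.0492] [0.0319 0.0491] mat end [-0.0008  0.0854] [-0.0601  0.0848] [0.0594 0.0845]
```

Request:
jog_arm:
  linear:
    - [0,0,-0.15]
    - [0,0,-0.1]
    - [0,0,-0.1]
    - [0,0,-0.05]
    - [0,0,0]
    - [0,0,0]
    - [0,0,0]
  twist:
    - [0,0,0]
    - [0,0,0]
    - [0,0,0]
    - [0,0,0]
    - [0,0,0]
    - [0,0,0]
    - [0,0,0]
  gripper: [0.5,0.5,0.5,0.5,0.5,0.5,0.5]

```text
time_s: 30.0
position: [0.549, -0.2552, 0.0279]
orientation: [0.656, 0.755, -0.0, -0.0]
contact_force: [0.4, 0.2, -2.0]
gripper_width: 0.0539
finger_force: 25.0
```

Request:
jog_arm:
  linear:
    - [0,0,-0.05]
    - [0,0,-0.05]
    - [0,0,0]
    - [0,0,0]
  twist:
    - [0,0,0]
    - [0,0,0]
    - [0,0,0]
    - [0,0,0]
  gripper: [0.5,0.5,0.5,0.5]

```text
time_s: 30.33
position: [0.549, -0.2552, 0.0278]
orientation: [0.656, 0.755, -0.0, -0.0]
contact_force: [-2.8, 1.3, 4.6]
gripper_width: 0.0537
finger_force: 25.0
```

Request:
jog_arm:
  linear:
    - [0,0,0]
    - [0,0,0]
    - [0,0,0]
    - [0,0,0]
    - [0,0,0.4]
    - [0,0,1]
    - [0,0,1.6]
    - [0,0,2]
    - [0,0,2.5]
    - [0,0,2.5]
    - [0,0,2]
    - [0,0,1.5]
    - [0,0,0.5]
    - [0,0,0]
  twist:
    - [0,0,0]
    - [0,0,0]
    - [0,0,0]
    - [0,0,0]
    - [0,0,0]
    - [0,0,0]
    - [0,0,0]
    - [0,0,0]
    - [0,0,0]
    - [0,0,0]
    - [0,0,0]
    - [0,0,0]
    - [0,0,0]
    - [0,0,0]
  gripper: [0.75,0.75,0.75,0.75,0.75,0.75,0.75,0.75,0.75,0.75,0.75,0.75,0.75,0.75]
  newtons: 12

```text
time_s: 31.5
position: [0.5503, -0.256, 0.1697]
orientation: [0.656, 0.755, 0.0, 0.002]
contact_force: [0.2, 0.0, 0.3]
gripper_width: 0.0705
finger_force: 0.0
```

Request:
jog_arm:
  linear:
    - [-0.2,1,0]
    - [-0.2,2,0]
    - [-0.2,2.2,0]
    - [-0.2,2.2,0]
    - [-0.2,2.2,0]
    - [-0.2,2.2,0]
    - [-0.2,2.2,0]
    - [-0.2,2.2,0]
    - [-0.2,2.2,0]
    - [-0.2,2.2,0]
    - [-0.2,2.2,0]
    - [-0.2,2.2,0]
    - [-0.2,2.2,0]
    - [-0.2,2.2,0]
    - [0,1.5,0]
    - [0,0.9,0]
    - [0,0,0]
    - [0,0,0]
    - [0,0,0]
  twist:
    - [0,0,3]
    - [0,0,5.5]
    - [0,0,5.5]
    - [0,0,5.5]
    - [0,0,5.5]
    - [0,0,5.5]
    - [0,0,5.5]
    - [0,0,5.5]
    - [0,0,5.5]
    - [0,0,5.5]
    - [0,0,5.5]
    - [0,0,5.5]
    - [0,0,5.5]
    - [0,0,5.5]
    - [0,0,5.5]
    - [0,0,3.6]
    - [0,0,0]
    - [0,0,0]
    - [0,0,0]
  gripper: [0.32,0.32,0.32,0.32,0.32,0.32,0.32,0.32,0.32,0.32,0.32,0.32,0.32,0.32,0.32,0.32,0.32,0.32,0.32]

```text
time_s: 33.08
position: [0.5205, 0.0623, 0.1662]
orientation: [-0.014, 1.0, -0.0, -0.001]
contact_force: [0.1, -1.1, -0.1]
gripper_width: 0.0301
finger_force: 0.0
```

```bash
python3 - <<'E'
from h import *
handle('red',.034,300,345)
c=cam('wrist');cv2.imwrite('pics/w8.png',c['image'])
v,u=np.nonzero(masks(c)['blue']);w=fray(c,u,v,.031);s=(abs(w[:,0]-.55)<.08)&(abs(w[:,1]+.25)<.1);print('holder',cv2.minAreaRect(w[s,:2].astype(np.float32)))
E
```

```text
red [array([0.469, 0.061]), array([0.5646, 0.064 ]), np.float32(1.7621)]
[0.5207 0.0621 0.1663] yaw 1.5433778521522754 [0.6 0.  0.8]
holder ((0.5455767512321472, -0.24781838059425354), (0.05694946274161339, 0.12060877680778503), 8.446813583374023)
```

View pics/w8.png

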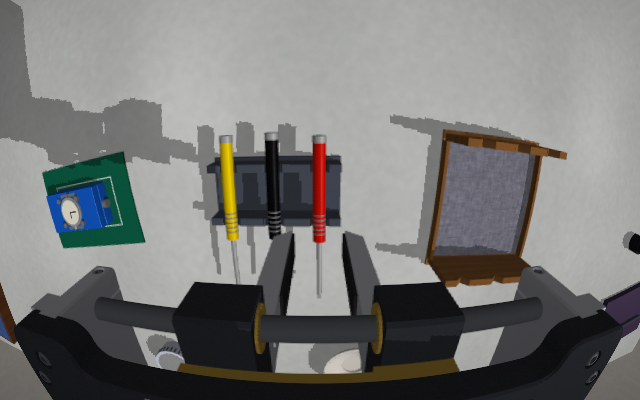

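All three drivers lie in the rest (yellow u≈230, black u≈272, red u≈319), the holder sits inside the outline at (82,205), and the rack is empty. Picking red first.

Request:
jog_arm:
  linear:
    - [0,0.05,-1]
    - [0,0,-2.2]
    - [0,0,-2.2]
    - [0,0,-2.2]
    - [0,0,-2]
    - [0,0,-1.5]
    - [0,0,-0.9]
    - [0,0,-0.6]
    - [0,0,-0.3]
    - [0,0,0]
    - [0,0,0]
    - [0,0,0]
    - [0,0,0]
    - [0,0,0]
    - [0,0,0]
    - [0,0,0]
    - [0,0,0]
  twist:
    - [0,0,0.2]
    - [0,0,0]
    - [0,0,0]
    - [0,0,0]
    - [0,0,0]
    - [0,0,0]
    - [0,0,0]
    - [0,0,0]
    - [0,0,0]
    - [0,0,0]
    - [0,0,0]
    - [0,0,0]
    - [0,0,0]
    - [0,0,0]
    - [0,0,0]
    - [0,0,0]
    - [0,0,0]
  gripper: [0.32,0.32,0.32,0.32,0.32,0.32,0.32,0.32,0.32,0.32,0.32,0,0,0,0,0,0]

```text
time_s: 34.6
position: [0.5217, 0.063, 0.0387]
orientation: [-0.016, 1.0, -0.0, 0.001]
contact_force: [0.4, -1.5, 3.9]
gripper_width: 0.0124
finger_force: 12.0
```

Request:
jog_arm:
  linear:
    - [0,0,0.3]
    - [0,0,0.7]
    - [0,0,1.2]
    - [0,0,1.8]
    - [0,0,2]
    - [0,0,2]
    - [0,0,2]
    - [0,1,1.5]
    - [-0.1,2,0]
    - [-0.2,2.5,0]
    - [-0.2,2.5,0]
    - [-0.2,2.5,0]
    - [-0.2,2.5,0]
    - [-0.2,2.5,0]
    - [-0.2,2.5,0]
    - [-0.2,2.5,0]
    - [-0.2,2.4,0]
    - [-0.2,1.6,0]
    - [0,0.6,0]
    - [0,0,0]
  twist:
    - [0,0,0]
    - [0,0,0]
    - [0,0,0]
    - [0,0,0]
    - [0,0,0]
    - [0,0,0]
    - [0,0,0]
    - [0,0,-0.3]
    - [0,0,-0.3]
    - [0,0,-0.3]
    - [0,0,-0.3]
    - [0,0,-0.3]
    - [0,0,-0.3]
    - [0,0,-0.3]
    - [0,0,-0.3]
    - [0,0,-0.4]
    - [0,0,-0.3]
    - [0,0,0]
    - [0,0,0]
    - [0,0,0]
  gripper: [0,0,0,0,0,0,0,0,0,0,0,0,0,0,0,0,0,0,0,0]

```text
time_s: 36.27
position: [0.5017, 0.3156, 0.1536]
orientation: [0.01, 1.0, 0.0, 0.0]
contact_force: [0.2, -0.6, -0.3]
gripper_width: 0.0124
finger_force: 12.0
```

Request:
jog_arm:
  linear:
    - [0,0,0]
    - [0,0,0]
  twist:
    - [0,0,0]
    - [0,0,0]
  gripper: [0,0]

```text
time_s: 36.43
position: [0.5021, 0.3133, 0.1531]
orientation: [0.011, 1.0, -0.0, -0.0]
contact_force: [-0.1, 0.3, 0.4]
gripper_width: 0.0123
finger_force: 12.0
```

```bash
python3 -c "
from h import *
handle('red',bot.sense()['position'][2]-.002,300,340)"
```

```text
red [array([0.4478, 0.3149]), array([0.4906, 0.3135]), np.float32(-1.8638)]
[0.5022 0.3132 0.1531] yaw -1.32277719727648 [-0.1  0.  -0.2]
```

Request:
jog_arm:
  linear:
    - [0.2,0.05,-0.7]
    - [0,0,-1.5]
    - [0,0,-2]
    - [0,0,-1.6]
    - [0,0,-1.1]
    - [0,0,-0.7]
    - [0,0,-0.4]
    - [0,0,-0.3]
    - [0,0,-0.2]
    - [0,0,0]
    - [0,0,0]
  twist:
    - [0,0,0.3]
    - [0,0,0]
    - [0,0,0]
    - [0,0,0]
    - [0,0,0]
    - [0,0,0]
    - [0,0,0]
    - [0,0,0]
    - [0,0,0]
    - [0,0,0]
    - [0,0,0]
  gripper: [0,0,0,0,0,0,0,0,0,0,0]

```text
time_s: 37.4
position: [0.5045, 0.315, 0.0686]
orientation: [0.008, 1.0, 0.0, 0.001]
contact_force: [-0.3, -0.7, -0.2]
gripper_width: 0.0129
finger_force: 12.0
```

```bash
python3 - <<'E'
from h import *
c=cam('wrist');cv2.imwrite('pics/w9.png',cv2.resize(c['image'][100:300,200:440],None,fx=3,fy=3))
s=bot.sense();print(s['position'],s['orientation'],s['contact_force'])
E
```

```text
[0.50455665 0.31508583 0.0687287 ] [8.23449940e-03 9.99965821e-01 2.90097015e-04 6.82763390e-04] [ 0.32127524  0.31409555 -0.17609711]
```

View pics/w9.png

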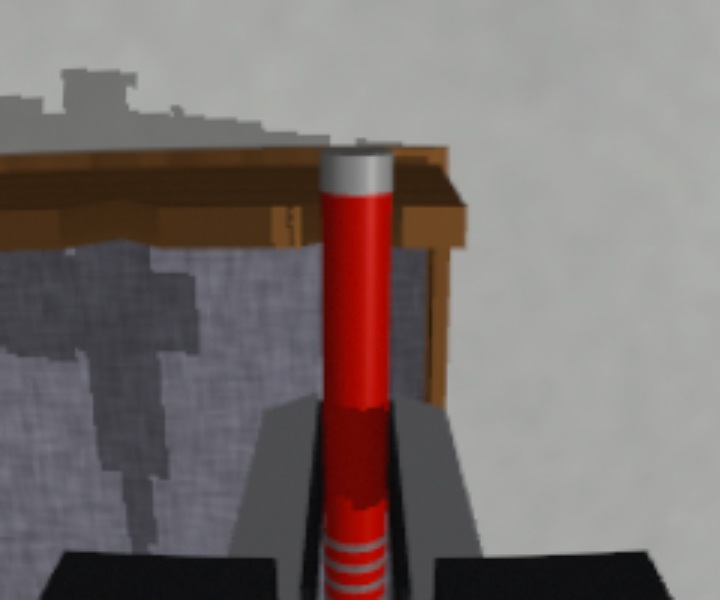

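The groove spans crop u≈300–402 (centre 351) and the handle is at 357, so I shift it 1 mm towards -y, lower and release.

Request:
jog_arm:
  linear:
    - [0,-0.1,0]
    - [0,0,-0.15]
    - [0,0,-0.1]
    - [0,0,0]
    - [0,0,0]
  twist:
    - [0,0,0]
    - [0,0,0]
    - [0,0,0]
    - [0,0,0]
    - [0,0,0]
  gripper: [0,0,0,0,0]

```text
time_s: 37.87
position: [0.5045, 0.314, 0.0666]
orientation: [0.008, 1.0, 0.0, 0.001]
contact_force: [-1.5, -1.1, 5.6]
gripper_width: 0.0127
finger_force: 12.0
```

Request:
jog_arm:
  linear:
    - [0,0,0]
    - [0,0,0]
    - [0,0,0]
    - [0,0,0]
    - [0,0,0.5]
    - [0,0,1.2]
    - [0,0,2]
    - [0,0,2.2]
    - [0,0,2]
    - [0,0,1]
    - [0,0,0]
  twist:
    - [0,0,0]
    - [0,0,0]
    - [0,0,0]
    - [0,0,0]
    - [0,0,0]
    - [0,0,0]
    - [0,0,0]
    - [0,0,0]
    - [0,0,0]
    - [0,0,0]
    - [0,0,0]
  gripper: [0.32,0.32,0.32,0.32,0.32,0.32,0.32,0.32,0.32,0.32,0.32]

```text
time_s: 38.78
position: [0.5063, 0.3149, 0.1586]
orientation: [0.008, 1.0, 0.002, 0.003]
contact_force: [0.4, 0.4, -0.0]
gripper_width: 0.0301
finger_force: 0.0
```

```bash
python3 -c "
from h import *
handle('red',.062,295,345)"
```

```text
red [array([0.4511, 0.3147]), array([0.5361, 0.3129]), np.float32(-1.2348)]
[0.5051 0.3143 0.1564] yaw -0.9494861010714715 [ 0.5 -0.4 -0.7]
```

Request:
jog_arm:
  linear:
    - [0.1,-1,0]
    - [0.1,-2,0]
    - [0.1,-2.6,0]
    - [0.2,-2.6,0]
    - [0.2,-2.6,0]
    - [0.2,-2.6,0]
    - [0.2,-2.6,0]
    - [0.2,-2.6,0]
    - [0.2,-2.6,0]
    - [0.2,-2.6,0]
    - [0,-2.6,0]
    - [0,-2,0]
    - [0,-1.3,0]
    - [0,0,0]
    - [0,0,0]
    - [0,0,0]
  twist:
    - [0,0,0.3]
    - [0,0,0.3]
    - [0,0,0.3]
    - [0,0,0.3]
    - [0,0,0.3]
    - [0,0,0.3]
    - [0,0,0.3]
    - [0,0,0.3]
    - [0,0,0.3]
    - [0,0,0]
    - [0,0,0]
    - [0,0,0]
    - [0,0,0]
    - [0,0,0]
    - [0,0,0]
    - [0,0,0]
  gripper: [0.32,0.32,0.32,0.32,0.32,0.32,0.32,0.32,0.32,0.32,0.32,0.32,0.32,0.32,0.32,0.32]

```text
time_s: 40.17
position: [0.5201, 0.0172, 0.1534]
orientation: [-0.015, 1.0, 0.0, -0.001]
contact_force: [0.5, -0.4, 0.2]
gripper_width: 0.0304
finger_force: 0.0
```

```bash
python3 -c "
from h import *
handle('black',.034,295,345,160+70)"
```

```text
black [array([0.4662, 0.0147]), array([0.5481, 0.0168]), np.float32(1.4368)]
[0.5203 0.0175 0.1537] yaw 1.7921898380985795 [ 0.1 -0.2  0.1]
```

Request:
jog_arm:
  linear:
    - [0.15,-0.1,-1]
    - [0,0,-2.2]
    - [0,0,-2.2]
    - [0,0,-2]
    - [0,0,-1.5]
    - [0,0,-1.2]
    - [0,0,-0.8]
    - [0,0,-0.5]
    - [0,0,-0.2]
    - [0,0,0]
    - [0,0,0]
    - [0,0,0]
    - [0,0,0]
    - [0,0,0]
    - [0,0,0]
    - [0,0,0]
    - [0,0,0]
  twist:
    - [0,0,0]
    - [0,0,0]
    - [0,0,0]
    - [0,0,0]
    - [0,0,0]
    - [0,0,0]
    - [0,0,0]
    - [0,0,0]
    - [0,0,0]
    - [0,0,0]
    - [0,0,0]
    - [0,0,0]
    - [0,0,0]
    - [0,0,0]
    - [0,0,0]
    - [0,0,0]
    - [0,0,0]
  gripper: [0.32,0.32,0.32,0.32,0.32,0.32,0.32,0.32,0.32,0.32,0.32,0,0,0,0,0,0]

```text
time_s: 41.63
position: [0.523, 0.0167, 0.0391]
orientation: [-0.015, 1.0, 0.001, 0.001]
contact_force: [0.6, 5.2, 3.4]
gripper_width: 0.0124
finger_force: 12.0
```

Request:
jog_arm:
  linear:
    - [0,0,0.3]
    - [0,0,0.7]
    - [0,0,1.2]
    - [0,0,1.8]
    - [0,0,2]
    - [0,0,2]
    - [0,0,2]
    - [0,1,1.5]
    - [-0.1,2,0]
    - [-0.2,2.5,0]
    - [-0.2,2.5,0]
    - [-0.2,2.5,0]
    - [-0.2,2.5,0]
    - [-0.2,2.5,0]
    - [-0.2,2.5,0]
    - [-0.2,2.5,0]
    - [-0.2,2.5,0]
    - [-0.2,1.6,0]
    - [0,0.6,0]
    - [0,0,0]
  twist:
    - [0,0,0]
    - [0,0,0]
    - [0,0,0]
    - [0,0,0]
    - [0,0,0]
    - [0,0,0]
    - [0,0,0]
    - [0,0,-0.3]
    - [0,0,-0.3]
    - [0,0,-0.3]
    - [0,0,-0.3]
    - [0,0,-0.3]
    - [0,0,-0.3]
    - [0,0,-0.3]
    - [0,0,-0.3]
    - [0,0,-0.4]
    - [0,0,-0.2]
    - [0,0,0]
    - [0,0,0]
    - [0,0,0]
  gripper: [0,0,0,0,0,0,0,0,0,0,0,0,0,0,0,0,0,0,0,0]

```text
time_s: 43.3
position: [0.5036, 0.2686, 0.1542]
orientation: [0.01, 1.0, -0.0, 0.001]
contact_force: [-0.3, -0.0, 0.3]
gripper_width: 0.0121
finger_force: 12.0
```

Request:
jog_arm:
  linear:
    - [0,0,0]
    - [0,0,0]
  twist:
    - [0,0,0]
    - [0,0,0]
  gripper: [0,0]

```text
time_s: 43.47
position: [0.5037, 0.2666, 0.1536]
orientation: [0.011, 1.0, -0.0, 0.0]
contact_force: [0.0, -0.1, -0.4]
gripper_width: 0.0122
finger_force: 12.0
```

```bash
python3 -c "
from h import *
handle('black',bot.sense()['position'][2]-.002,300,340,220)"
```

```text
black [array([0.4461, 0.2672]), array([0.48  , 0.2664]), np.float32(-1.2603)]
[0.5038 0.2666 0.1536] yaw -1.328594903294146 [-0.8  0.4  0.2]
```

Request:
jog_arm:
  linear:
    - [0,0,-0.7]
    - [0,0,-1.5]
    - [0,0,-2]
    - [0,0,-1.6]
    - [0,0,-1.1]
    - [0,0,-0.7]
    - [0,0,-0.4]
    - [0,0,-0.3]
    - [0,0,-0.2]
    - [0,0,0]
    - [0,0,0]
  twist:
    - [0,0,0.2]
    - [0,0,0]
    - [0,0,0]
    - [0,0,0]
    - [0,0,0]
    - [0,0,0]
    - [0,0,0]
    - [0,0,0]
    - [0,0,0]
    - [0,0,0]
    - [0,0,0]
  gripper: [0,0,0,0,0,0,0,0,0,0,0]

```text
time_s: 44.43
position: [0.5041, 0.268, 0.0692]
orientation: [0.009, 1.0, 0.0, 0.001]
contact_force: [0.3, 0.2, -0.0]
gripper_width: 0.0125
finger_force: 12.0
```

Request:
jog_arm:
  linear:
    - [-0.1,0,0]
    - [0,0,-0.15]
    - [0,0,-0.1]
    - [0,0,0]
    - [0,0,0]
  twist:
    - [0,0,0]
    - [0,0,0]
    - [0,0,0]
    - [0,0,0]
    - [0,0,0]
  gripper: [0,0,0,0,0]

```text
time_s: 44.85
position: [0.503, 0.268, 0.067]
orientation: [0.009, 1.0, 0.0, 0.001]
contact_force: [-1.9, -0.1, 4.9]
gripper_width: 0.0128
finger_force: 12.0
```

Request:
jog_arm:
  linear:
    - [0,0,0]
    - [0,0,0]
    - [0,0,0]
    - [0,0,0]
    - [0,0,0.5]
    - [0,0,1.2]
    - [0,0,2]
    - [0,0,2.2]
    - [0,0,2]
    - [0,0,1]
    - [0,0,0]
  twist:
    - [0,0,0]
    - [0,0,0]
    - [0,0,0]
    - [0,0,0]
    - [0,0,0]
    - [0,0,0]
    - [0,0,0]
    - [0,0,0]
    - [0,0,0]
    - [0,0,0]
    - [0,0,0]
  gripper: [0.32,0.32,0.32,0.32,0.32,0.32,0.32,0.32,0.32,0.32,0.32]

```text
time_s: 45.77
position: [0.5049, 0.2687, 0.159]
orientation: [0.009, 1.0, 0.001, 0.003]
contact_force: [0.3, 0.0, 0.4]
gripper_width: 0.0299
finger_force: 0.0
```

```bash
python3 -c "
from h import *
handle('black',.062,295,345,230)"
```

```text
black [array([0.4463, 0.268 ]), array([0.5251, 0.2665]), np.float32(-1.0957)]
[0.5037 0.2682 0.1569] yaw -1.0446870251644498 [ 0.1 -0.9  0.2]
```

Request:
jog_arm:
  linear:
    - [0.1,-1,0]
    - [0.1,-2,0]
    - [0.1,-2.6,0]
    - [0.2,-2.6,0]
    - [0.2,-2.6,0]
    - [0.2,-2.6,0]
    - [0.2,-2.6,0]
    - [0.2,-2.6,0]
    - [0.2,-2.6,0]
    - [0.2,-2.6,0]
    - [0.2,-2.6,0]
    - [0,-2,0]
    - [0,-1.3,0]
    - [0,0,0]
    - [0,0,0]
    - [0,0,0]
  twist:
    - [0,0,0.3]
    - [0,0,0.3]
    - [0,0,0.3]
    - [0,0,0.3]
    - [0,0,0.3]
    - [0,0,0.3]
    - [0,0,0.3]
    - [0,0,0.3]
    - [0,0,0.4]
    - [0,0,0]
    - [0,0,0]
    - [0,0,0]
    - [0,0,0]
    - [0,0,0]
    - [0,0,0]
    - [0,0,0]
  gripper: [0.32,0.32,0.32,0.32,0.32,0.32,0.32,0.32,0.32,0.32,0.32,0.32,0.32,0.32,0.32,0.32]

```text
time_s: 47.15
position: [0.5209, -0.0284, 0.1543]
orientation: [-0.015, 1.0, 0.0, -0.001]
contact_force: [-0.0, -0.1, -0.3]
gripper_width: 0.0302
finger_force: 0.0
```

```bash
python3 -c "
from h import *
handle('yellow',.034,295,345,160+70)"
```

```text
yellow [array([ 0.469 , -0.0306]), array([ 0.5493, -0.0281]), np.float32(1.794)]
[ 0.5211 -0.0281  0.1545] yaw 1.8138644745189083 [-1.   0.4  0.4]
```

Request:
jog_arm:
  linear:
    - [0.05,-0.07,-1]
    - [0,0,-2.2]
    - [0,0,-2.2]
    - [0,0,-2]
    - [0,0,-1.5]
    - [0,0,-1.2]
    - [0,0,-0.8]
    - [0,0,-0.6]
    - [0,0,-0.2]
    - [0,0,0]
    - [0,0,0]
    - [0,0,0]
    - [0,0,0]
    - [0,0,0]
    - [0,0,0]
    - [0,0,0]
    - [0,0,0]
  twist:
    - [0,0,0]
    - [0,0,0]
    - [0,0,0]
    - [0,0,0]
    - [0,0,0]
    - [0,0,0]
    - [0,0,0]
    - [0,0,0]
    - [0,0,0]
    - [0,0,0]
    - [0,0,0]
    - [0,0,0]
    - [0,0,0]
    - [0,0,0]
    - [0,0,0]
    - [0,0,0]
    - [0,0,0]
  gripper: [0.32,0.32,0.32,0.32,0.32,0.32,0.32,0.32,0.32,0.32,0.32,0,0,0,0,0,0]

```text
time_s: 48.62
position: [0.5225, -0.0292, 0.0386]
orientation: [-0.015, 1.0, 0.001, 0.001]
contact_force: [-0.4, 4.5, 3.8]
gripper_width: 0.0127
finger_force: 12.0
```

Request:
jog_arm:
  linear:
    - [0,0,0.3]
    - [0,0,0.7]
    - [0,0,1.2]
    - [0,0,1.8]
    - [0,0,2]
    - [0,0,2]
    - [0,0,2]
    - [0,1,1.5]
    - [-0.1,2,0]
    - [-0.2,2.5,0]
    - [-0.2,2.5,0]
    - [-0.2,2.5,0]
    - [-0.2,2.5,0]
    - [-0.2,2.5,0]
    - [-0.2,2.5,0]
    - [-0.2,2.5,0]
    - [-0.2,2.4,0]
    - [-0.3,1.6,0]
    - [0,0.6,0]
    - [0,0,0]
  twist:
    - [0,0,0]
    - [0,0,0]
    - [0,0,0]
    - [0,0,0]
    - [0,0,0]
    - [0,0,0]
    - [0,0,0]
    - [0,0,-0.3]
    - [0,0,-0.3]
    - [0,0,-0.3]
    - [0,0,-0.3]
    - [0,0,-0.3]
    - [0,0,-0.3]
    - [0,0,-0.3]
    - [0,0,-0.3]
    - [0,0,-0.4]
    - [0,0,0]
    - [0,0,0]
    - [0,0,0]
    - [0,0,0]
  gripper: [0,0,0,0,0,0,0,0,0,0,0,0,0,0,0,0,0,0,0,0]

```text
time_s: 50.28
position: [0.5021, 0.2219, 0.1537]
orientation: [0.008, 1.0, -0.0, 0.001]
contact_force: [-0.6, -0.4, -0.1]
gripper_width: 0.0122
finger_force: 12.0
```

Request:
jog_arm:
  linear:
    - [0,0,0]
    - [0,0,0]
  twist:
    - [0,0,0]
    - [0,0,0]
  gripper: [0,0]

```text
time_s: 50.45
position: [0.5023, 0.22, 0.1532]
orientation: [0.01, 1.0, -0.0, 0.0]
contact_force: [-0.1, 0.2, -0.1]
gripper_width: 0.0124
finger_force: 12.0
```

```bash
python3 -c "
from h import *
handle('yellow',bot.sense()['position'][2]-.002,300,340,220)"
```

```text
yellow [array([0.4479, 0.2211]), array([0.4786, 0.2205]), np.float32(-1.0104)]
[0.5023 0.2199 0.1531] yaw -1.1308159578437085 [0.5 0.5 0.9]
```

Request:
jog_arm:
  linear:
    - [0.07,0.07,-0.7]
    - [0,0,-1.5]
    - [0,0,-2]
    - [0,0,-1.6]
    - [0,0,-1.1]
    - [0,0,-0.7]
    - [0,0,-0.4]
    - [0,0,-0.3]
    - [0,0,-0.2]
    - [0,0,0]
    - [0,0,0]
  twist:
    - [0,0,0]
    - [0,0,0]
    - [0,0,0]
    - [0,0,0]
    - [0,0,0]
    - [0,0,0]
    - [0,0,0]
    - [0,0,0]
    - [0,0,0]
    - [0,0,0]
    - [0,0,0]
  gripper: [0,0,0,0,0,0,0,0,0,0,0]

```text
time_s: 51.42
position: [0.5032, 0.222, 0.0686]
orientation: [0.009, 1.0, 0.0, 0.001]
contact_force: [0.1, 0.4, -0.8]
gripper_width: 0.0128
finger_force: 12.0
```

Lower, release, rise, and retreat to the side for a last look.

Request:
jog_arm:
  linear:
    - [0,0,-0.15]
    - [0,0,-0.1]
    - [0,0,0]
    - [0,0,0]
  twist:
    - [0,0,0]
    - [0,0,0]
    - [0,0,0]
    - [0,0,0]
  gripper: [0,0,0,0]

```text
time_s: 51.75
position: [0.5034, 0.222, 0.0665]
orientation: [0.009, 1.0, 0.0, 0.001]
contact_force: [-1.6, 0.1, 6.2]
gripper_width: 0.0126
finger_force: 12.0
```

Request:
jog_arm:
  linear:
    - [0,0,0]
    - [0,0,0]
    - [0,0,0]
    - [0,0,0]
    - [0,0,0.5]
    - [0,0,1.2]
    - [0,0,2]
    - [0,0,2.2]
    - [0,0,2]
    - [0,0,2]
    - [0,0,2]
    - [0,0,2]
    - [0,0,1]
    - [0,0,0]
    - [0,0,0]
  twist:
    - [0,0,0]
    - [0,0,0]
    - [0,0,0]
    - [0,0,0]
    - [0,0,0]
    - [0,0,0]
    - [0,0,0]
    - [0,0,0]
    - [0,0,0]
    - [0,0,0]
    - [0,0,0]
    - [0,0,0]
    - [0,0,0]
    - [0,0,0]
    - [0,0,0]
  gripper: [0.32,0.32,0.32,0.32,0.32,0.32,0.32,0.32,0.32,0.32,0.32,0.32,0.32,0.32,0.32]

```text
time_s: 53.0
position: [0.503, 0.2219, 0.2151]
orientation: [0.009, 1.0, 0.0, 0.001]
contact_force: [-0.4, 0.7, 0.1]
gripper_width: 0.0301
finger_force: 0.0
```

Request:
jog_arm:
  linear:
    - [0,-1,0.5]
    - [-0.5,-2,0.5]
    - [-0.5,-2.5,0]
    - [-0.5,-2.5,0]
    - [-0.5,-2.5,0]
    - [-0.5,-2.5,0]
    - [-0.5,-2,0]
    - [0,-1,0]
    - [0,0,0]
    - [0,0,0]
  twist:
    - [0,0,0]
    - [0,0,0]
    - [0,0,0]
    - [0,0,0]
    - [0,0,0]
    - [0,0,0]
    - [0,0,0]
    - [0,0,0]
    - [0,0,0]
    - [0,0,0]
  gripper: [0.32,0.32,0.32,0.32,0.32,0.32,0.32,0.32,0.32,0.32]

```text
time_s: 53.83
position: [0.4725, 0.0616, 0.2238]
orientation: [0.01, 1.0, 0.0, -0.001]
contact_force: [0.2, -0.2, -0.2]
gripper_width: 0.0297
finger_force: 0.0
```

```bash
python3 - <<'E'
from h import *
c=cam('wrist');cv2.imwrite('pics/end.png',c['image']);print(bot.sense()['position'],bot.sense()['time_s'])
for n,(a,b) in dict(yellow=(.20,.245),black=(.25,.285),red=(.295,.335)).items():
    v,u=np.nonzero(masks(c)[n]);w=fray(c,u,v,.062);s=(w[:,1]>a)&(w[:,1]<b)&(w[:,0]>.4)&(w[:,0]<.57)&(v<250)
    print(n,[x.round(4) for x in line(w[s])])
E
```

```text
[0.47263094 0.06217429 0.22397225] 53.8833
yellow [array([0.4505, 0.2236]), array([0.5502, 0.2224]), np.float32(-0.7243)]
black [array([0.4462, 0.268 ]), array([0.5453, 0.2651]), np.float32(-1.6762)]
red [array([0.4516, 0.3157]), array([0.5513, 0.3139]), np.float32(-1.0272)]
```

View pics/end.png

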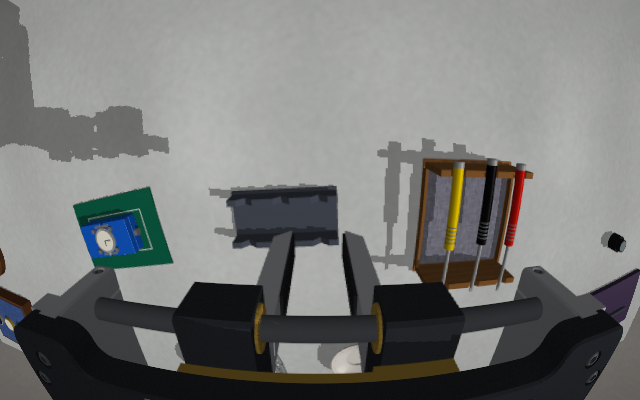

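The three drivers are back in the rack (yellow u≈455, black 488, red 515), within about 1 mm of their first poses. The rest is empty and the holder is inside the outline at (110,237). Handing in.

```bash
python3 -c "
from cell import bot
print(bot.sign_off())"
```

```text
the job is handed in; nothing more can be done
None
```

I've handed the job in: the watch holder sits centred inside the mat's outline, all three screwdrivers are back in their own rack grooves, and the tin, dish and tweezers were not touched; it took about 54 s of the 138 s.

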